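Unlock the sale-table cash box

TASK

Take the steel key from its little wooden easel, start it bit-down in the keyhole on top of the cash box and let go so that it stands there by itself. Then take the key again by its bow, press it fully home against the sprung floor of the lock until its collar meets the lock plate, and turn it a quarter turn clockwise (seen from above) so that the bolt lets the drawer spring out. Leave the key standing in the lock and do not knock over or push aside the mug, candlestick or vase.

Things in the scene. Friction and masses are not known exactly. Their poses are not given: they have to be found in the camera images.
- key_bow (a point): Centre of the bow (flat grip) of the loose steel double-bit key, 115 mm long, about 90 g. Axes: z along the shank from bit to bow, y across the width, x through the thickness. Bow: frame 32 wide (y), 8 thick (x), 30 mm tall (z), with a 16 x 14 mm window. At the start the key's z leans 30 degrees from vertical towards the easel's +x, bow high.
- key_tip (a point): Centre of the free end of the key's bit, which goes in first, 100 mm from key_bow along the key's -z; same axes. Bit: 20 mm wide (y), 7 mm thick (x), 16 mm tall (z), on an 8 mm round shank. The key is the same after half a turn about z.
- key_collar (a point): Centre of the lower face of the key's 18 mm round, 5 mm thick collar, 40 mm above key_tip along the key's z. It meets the lock plate when the key is fully home.
- keyhole (a point): Centre of the keyhole's mouth, in the top of a 56 mm square steel lock plate, 131 mm above the table. Axes: z up, -x towards the drawer front, y along the slot. Slot 22 mm (y) by 10 mm (x), 3 mm bevel round the mouth, straight through the 20 mm thick plate; a turning plug with a like slot lies just below it.
- lock_floor (a point): Top of the lock's sprung floor, 26 mm below the keyhole's mouth. A released key stands on it, leaning up to 0.2 rad; its bit is then still in the plate's slot and cannot turn. Pressing takes 2.5 N rising to 6 N over 14 mm, until the collar meets the plate; only then can the bit turn, under the plate. Once turned, the key can rise only 4 mm and stays caught.
- box_top (a point): Middle of the top of the fixed grey steel cash box, 180 mm deep (x), 200 wide (y), 128 tall; axes as the keyhole, which lies 30 mm to -x of this point and 3 mm higher. A 100 mm wide bail handle, 16 mm high, crosses the top 55 mm to +x of this point.
- plug (a joint): Turn of the lock's plug, rad: 0 locked (in line with the plate's slot), growing clockwise seen from above to a stop at 1.55. Light friction, stays where left. The key's bit turns it, with about 0.15 rad of play. The hidden bolt is clear at about 0.95.
- drawer (a joint): How far the sprung drawer stands out of the front (-x side of the keyhole axes) of the cash box, m: 0 shut and held by the bolt; when freed its spring pushes it out by itself to 0.06 m in about 0.5 s.
- drawer_front (a point): Centre of the grey drawer front, 192 mm wide, 60 mm tall, 37 mm above the table; same axes as the keyhole. Keep the 60 mm in front of it clear.
- easel: Fixed small dark wooden easel, base 85 (x) x 70 (y) x 10 mm, 100 mm tall; origin on the table under it. The key leans in it, key_tip at (-25, 0, 30) mm and key_bow at (25, 0, 117) mm in its axes. The bow stands free above the 20 mm wide top bar, with free space on both sides (+-y). Lift the key straight up or along its z.
- mug: White mug, 76 mm across, 85 mm tall, loose bystander; origin under its centre, handle to its +y.
- candlestick: Brass candlestick, foot 76 mm across, 100 mm tall, loose bystander; origin under its centre.
- vase: Blue vase, 80 mm across, 130 mm tall, loose bystander; origin under its centre.
Things that resemble listed ones, but are neither listed nor needed, are in the scene too. There is more than one size of the part that bears key_bow; the job needs the smallest.

How it is judged:
By the outcome, as a careful person would: the job done as asked, in the order asked, and still so for the second after the job is handed in, with the robot touching nothing.
It also fails if it takes over 64 s, if anything falls off the work surface, if the arm or the gripper's body presses on something with over 40 N, if the wrist force passes 120 N, or if a joint passes its speed limit or range.

ROBOT

A 7-joint arm with a two-finger parallel gripper is mounted at the origin on the work surface. World frame = base frame: x ahead of the robot, y to its left, z up, the work surface at z = 0. Lengths are in m, angles in rad, forces in N, time in s.
With the tool pointing down it reaches from about 0.4 to 0.85 m from the base axis. Payload 10.4 kg.
Tool frame: the origin (TCP) lies on the centre line of the jaws, within the pads' length; the fingertips stand 22 mm ahead of it and the grasp point (between the pads) lies 3 mm ahead of it; z points along the fingers, y is the direction in which the jaws open and shut (so a half turn about z gives the same grasp; the last joint's range is limited). The gripper opens to 85 mm and grips with 20 to 120 N. Pads are 22 mm wide; open, the fingers measure 114 mm over their backs; the gripper's body (76 mm by 85 mm) begins 54 mm behind the grasp point. The pads swing forward as they close: fully open they stand 13 mm farther back than shut.
Start: joints at [-1.17, 0.332, -0.065, 1.46, 0.022, 1.35, -0.088], TCP at [0.257, 0.57, 0.253] pointing down, gripper open.
Joint ranges: [-2.6, 2.6], [-0.5, 2.12], [-1.47, 1.34], [0.16, 2.42], [-1.27, 4.41], [0.06, 2.06], [-2.6, 2.6]. Speed limits (rad/s): [2.22, 2.22, 2.79, 2.79, 3.14, 3.14, 3.14].

INTERFACE

Orientations are given as a unit quaternion [x, y, z, w].
In Python, from workcell import manip gives the robot as it stands. The module is installed in compiled form; this text tells all that it offers.
- The arm moves only by the shell command python3 -m crank 'ROWS' [FORCE]. ROWS is JSON, a list of rows, each a list of 3 entries, a list of its own where there are three numbers: the opening, from -1 (shut) to 1 (fully open), then the shift along the tool's x, y, z normalised to -1 to 1, where 1 is 80 mm, then the turn, a rotation vector about the tool's x, y, z normalised to -1 to 1, where 1 is pi/4 rad. In form: [[jaw, [tx, ty, tz], [ax, ay, az]], ...]. A call has exactly 5 rows; each row shifts and turns the commanded pose from where the row before left it, along the tool's axes as they then stand; what a row does not reach is not made up. A row lasts 1/10 s, in which the tool goes at most 50 mm and 8.59 degrees, less where a joint would pass 70% of its speed; a pose out of reach is approached as far as the arm can. A call with a number of a shift or a turn outside -1 to 1 is refused whole. A call with a gripper value outside its range is refused whole. The fingers move at their own pace and stop on an object; FORCE is the grip in N (left out, the last holds). Time passes only in rows, so rows that do not move let the fingers close, or fill a call up. It gives the time, the measured TCP pose, the force and the opening at its end, in the units of the state.
- manip.get_obs(): the state, without advancing time (a new reading comes with each control period).
- manip.camera(name): name is "scene" or "side" or "wrist"; returns the picture (420x560x3 uint8, blue, green, red); there is no depth.
- manip.camera_info(name): a dict with "K" (3x3 intrinsics, pixels), "camera_from_world" (4x4, takes a point from world to camera coordinates); the wrist camera has in their place "mount" (4x4, takes a point from camera to tool coordinates, whose origin is the TCP and whose axes are the flange's). Camera axes: x right, y down, z forward; pixel columns grow to the right and rows downward; lengths in m; the calibration is good to about 2 mm. A picture is of the moment at which its call begins: read the wrist's pose just before it. camera_info takes no time and is no camera call.
- manip.hand_in(): hands the job in, once; it reports no verdict.
The state is a dict: "clock": time; "joint_pos": joint angles; "joint_velocities": joint speeds; "tau": joint torques, N m; "position": TCP position; "ee_rot": TCP orientation; "ft_force": force on the tool from outside, world axes, zero at the start; "torque": the same for the moment, N m; "grip_width": opening from 0.0 (shut) to 1.0 (fully open).
Only numpy, scipy, OpenCV 4.12 (cv2) and the standard library are available. Lean on these libraries where they do the work, as an engineer would, in place of code of your own. Each camera call takes 0.05 s, during which the arm holds its last target.

## Working session

There is one attempt and no reset: what is moved stays moved. The work goes in short steps, Python scripts to look and compute and a shell command to move; the robot and the scene stay as the last step left them, time stands still between calls to the robot, and variables do not carry over. Pictures are saved under pics/ and viewed, and the job is handed in when it is done.

```bash
mkdir -p pics; ls
cat > h.py <<'E'
import numpy as np, cv2
from workcell import manip
from scipy.spatial.transform import Rotation as R
def snap(name,fn):
    im=manip.camera(name); cv2.imwrite('pics/'+fn,im); return im
E
python3 - <<'E'
from h import *
o=manip.get_obs(); print(o)
for n in ['scene','side','wrist']:
    print(n,manip.camera_info(n)); snap(n,f'a_{n}.png')
E
```

```text
pics
{'clock': 0.0, 'joint_pos': array([-1.16961607,  0.33285735, -0.06467131,  1.46094601,  0.02160125,
        1.34990173, -0.08849847]), 'joint_velocities': array([-0.00178516,  0.00012368, -0.00149552, -0.00019466,  0.00033081,
       -0.00160933,  0.00083996]), 'tau': array([ 2.40266927e-04, -6.25453734e+01,  4.92477464e-02, -3.91617036e+01,
        1.62456266e-02,  9.87222214e-03,  2.71384238e-05]), 'position': array([0.25688295, 0.56938837, 0.25252267]), 'ee_rot': array([ 2.10310144e-01,  9.77634462e-01, -6.99805423e-04, -1.11120007e-04]), 'ft_force': array([-0.02549764, -0.28772576,  0.23079243]), 'torque': array([ 0.02151514, -0.05332396, -0.01514637]), 'grip_width': 1.001802178394419}
scene {'K': array([[540.82053315,   0.        , 272.07364752],
       [  0.        , 540.82053315, 205.28095341],
       [  0.        ,   0.        ,   1.        ]]), 'camera_from_world': array([[ 0.86931055,  0.49408253,  0.01347648, -0.36815074],
       [ 0.39946393, -0.68625481, -0.60785106, -0.16258404],
       [-0.29108029,  0.53379471, -0.79393669,  1.76874575],
       [ 0.        ,  0. 
[... 288 characters left out ...]
     [-0.30109098, -0.41504278, -0.8585358 ,  0.1955108 ],
       [ 0.47234334,  0.71719694, -0.51236737,  1.22064664],
       [ 0.        ,  0.        ,  0.        ,  1.        ]])}
wrist {'K': array([[291.17896265,   0.        , 281.53290036],
       [  0.        , 291.17896265, 209.33257451],
       [  0.        ,   0.        ,   1.        ]]), 'mount': array([[ 1.05870548e-03, -9.47310813e-01, -3.20314068e-01,
         8.29183570e-02],
       [ 9.99999019e-01,  7.09234770e-04,  1.20768556e-03,
         3.19891073e-04],
       [-9.16875711e-04, -3.20315033e-01,  9.47310635e-01,
        -1.21964372e-01],
       [ 0.00000000e+00,  0.00000000e+00,  0.00000000e+00,
         1.00000000e+00]])}
```

View pics/a_scene.png

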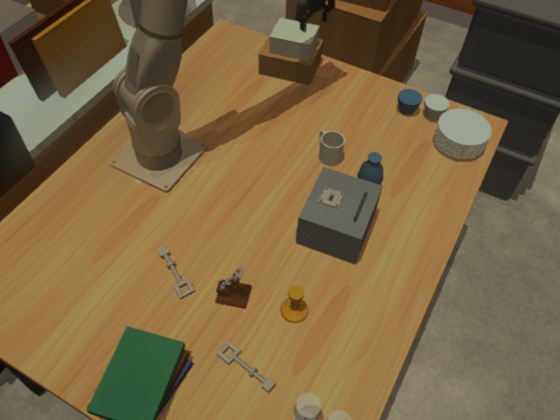

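View pics/a_side.png

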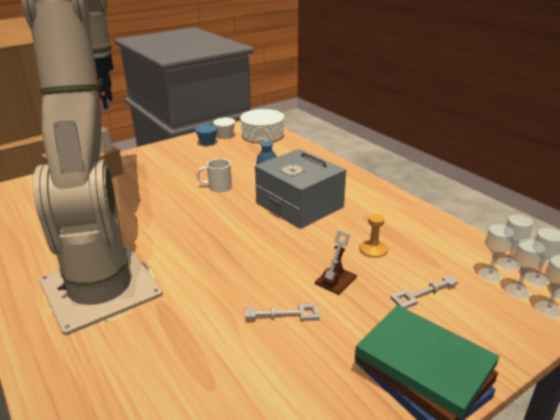

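View pics/a_wrist.png

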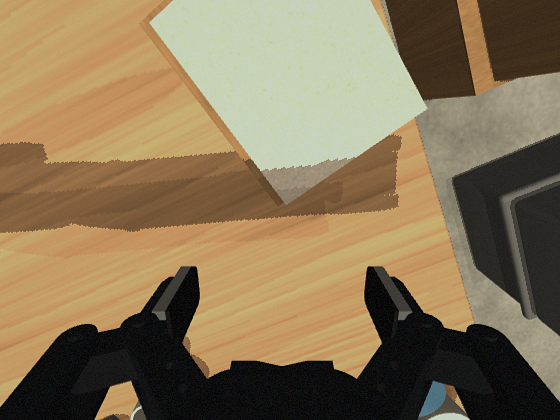

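Three key-like things show up in the scene view: a flat one at (176,272), a flat one at (246,366), and the one leaning in the dark easel at (234,282). The easel key fits the description. I'll confirm it in enlarged crops.

Run:
```python
import cv2
a=cv2.imread('pics/a_scene.png');b=cv2.imread('pics/a_side.png')
def c(im,x,y,w,h,s,fn): cv2.imwrite('pics/'+fn,cv2.resize(im[y:y+h,x:x+w],None,fx=s,fy=s,interpolation=cv2.INTER_CUBIC))
c(a,205,255,64,60,10,'c1.png')
c(b,305,220,64,80,7.5,'c2.png')
c(a,285,160,110,105,5.5,'c3.png')
c(b,245,140,110,90,6,'c4.png')
```

```text
(no output)
```

View pics/c1.png

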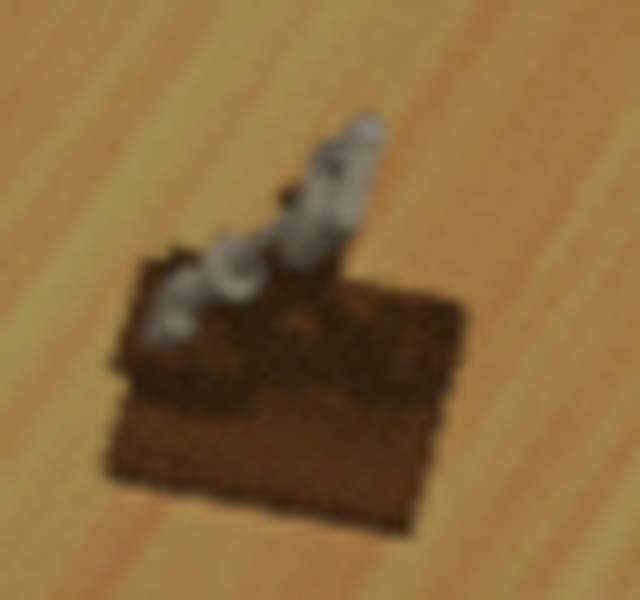

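View pics/c2.png

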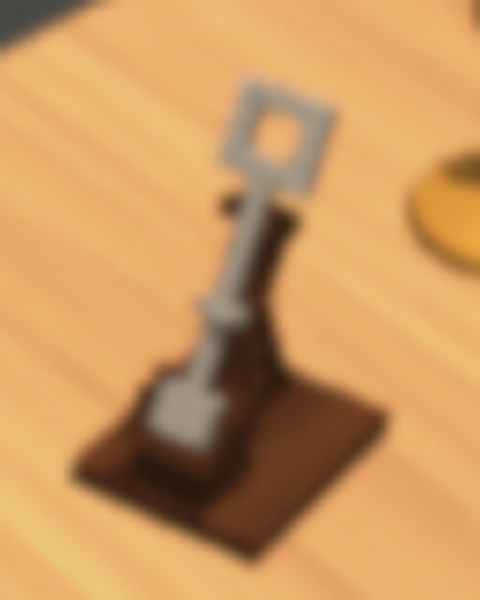

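View pics/c3.png

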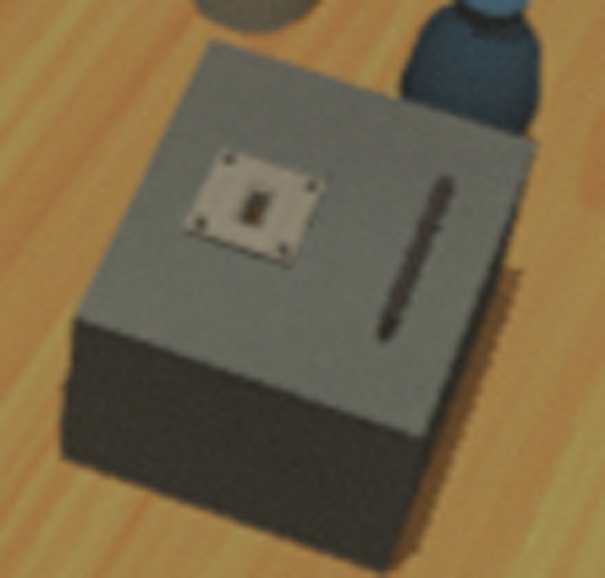

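View pics/c4.png

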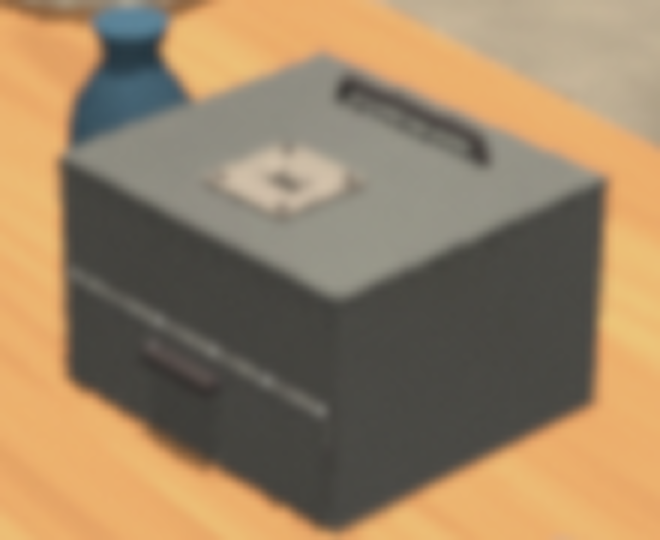

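The key in the easel at scene (239,274), side (342,238) is the smallest of the three and the only one on an easel, so it's the one meant. The two flat ones are clearly larger decoys. The keyhole is at scene (331,198), side (293,170). Next I triangulate.

```bash
cat >> h.py <<'E'
CI={n:manip.camera_info(n) for n in ('scene','side','wrist')}
def P(n):
    if n!='wrist': return CI[n]['K']@CI[n]['camera_from_world'][:3]
    o=manip.get_obs(); return Pw(o)
def Twc(o):
    T=np.eye(4);T[:3,:3]=R.from_quat(o['ee_rot']).as_matrix();T[:3,3]=o['position']; return T@CI['wrist']['mount']
def Pw(o): return CI['wrist']['K']@np.linalg.inv(Twc(o))[:3]
def tri(Ps,ps):
    A=[]
    for p,(u,v) in zip(Ps,ps): A+= [u*p[2]-p[0], v*p[2]-p[1]]
    X=np.linalg.svd(np.array(A))[2][-1]; X=X[:3]/X[3]
    return X,[np.round(proj(p,X)-np.array(q),1) for p,q in zip(Ps,ps)]
def proj(p,X):
    h=p@np.append(X,1); return h[:2]/h[2]
def plane(p,uv,z):
    A=np.array([uv[0]*p[2]-p[0],uv[1]*p[2]-p[1]]); return np.append(np.linalg.solve(A[:,:2],-A[:,2]*z-A[:,3]),z)
E
python3 - <<'E'
from h import *
np.set_printoptions(precision=4,suppress=True)
S,D=P('scene'),P('side')
for n,a,b in [('keyhole',(331.5,197.6),(293,170)),('bow',(238.5,274),(342.3,238)),('tip',(222,288),(329.3,278.7))]:
    print(n,*tri([S,D],[a,b]))
for uv in [(323.7,167.6),(382.3,186.4),(361,239.5),(299,218.2)]: print('boxS',plane(S,uv,.128))
for uv in [(255.5,166.7),(298.8,148.7),(346.2,170),(301.7,190)]: print('boxD',plane(D,uv,.128))
print('kh',plane(S,(331.5,197.6),.131),plane(D,(293,170),.131))
for uv in [(215.5,303),(246.2,308.3),(251.7,285.5)]: print('easS',plane(S,uv,.005))
for uv in [(314.6,283.3),(339,294.9),(356.7,276)]: print('easD',plane(D,uv,.005))
E
```

```text
keyhole [0.5967 0.027  0.1282] [array([0. , 0.3]), array([-0.2, -0.2])]
bow [ 0.4969 -0.3045  0.1153] [array([-0. ,  0.3]), array([-0.3, -0.2])]
tip [ 0.4506 -0.3195  0.0254] [array([ 0., -0.]), array([0., 0.])]
boxS [0.528  0.1171 0.128 ]
boxS [0.7035 0.1373 0.128 ]
boxS [ 0.7248 -0.0597  0.128 ]
boxS [ 0.5511 -0.0805  0.128 ]
boxD [0.5209 0.1081 0.128 ]
boxD [0.6985 0.1345 0.128 ]
boxD [ 0.7195 -0.0644  0.128 ]
boxD [ 0.5454 -0.0838  0.128 ]
kh [0.597  0.0257 0.131 ] [0.5931 0.0211 0.131 ]
easS [ 0.453  -0.3574  0.005 ]
easS [ 0.5319 -0.3297  0.005 ]
easS [ 0.5094 -0.2638  0.005 ]
easD [ 0.4277 -0.2935  0.005 ]
easD [ 0.4478 -0.3592  0.005 ]
easD [ 0.5282 -0.3311  0.005 ]
```

Easel yaw is about 19° and box yaw about 7°, with the keyhole near (0.595, 0.024). I'll move above the box first so the wrist camera can refine that.

```bash
python3 -m crank '[[1,[-0.445,-0.297,-0.12],[0,0,0]],[1,[-0.445,-0.297,-0.12],[0,0,0]],[1,[-0.445,-0.297,-0.12],[0,0,0]],[1,[-0.445,-0.297,-0.12],[0,0,0]],[1,[-0.445,-0.297,-0.12],[0,0,0]]]' 30
python3 -m crank '[[1,[-0.445,-0.297,0],[0,0,0]],[1,[-0.445,-0.297,0],[0,0,0]],[1,[-0.445,-0.297,0],[0,0,0]],[1,[-0.445,-0.297,0],[0,0,0]],[1,[-0.445,-0.297,0],[0,0,0]]]'
python3 -m crank '[[1,[-0.445,-0.297,0],[0,0,0]],[1,[-0.445,-0.297,0],[0,0,0]],[1,[-0.445,-0.297,0],[0,0,0]],[1,[-0.445,-0.297,0],[0,0,0]],[1,[-0.445,-0.297,0],[0,0,0]]]'
```

```text
clock: 0.65
position: [0.371, 0.3865, 0.3016]
ee_rot: [0.21, 0.978, -0.0, -0.0]
ft_force: [0.6, 0.4, 0.1]
grip_width: 1.003
clock: 1.15
position: [0.4844, 0.2051, 0.3013]
ee_rot: [0.21, 0.978, 0.0, 0.0]
ft_force: [0.5, 1.3, 0.2]
grip_width: 0.997
clock: 1.65
position: [0.5978, 0.0238, 0.3012]
ee_rot: [0.21, 0.978, 0.0, -0.0]
ft_force: [0.6, 1.3, 0.7]
grip_width: 0.998
```

Run:
```python
from h import *
o=manip.get_obs(); im=snap('wrist','b1.png'); print(o['position'],o['joint_pos'].round(2))
np.save('b1.npy',np.r_[o['position'],o['ee_rot']])
print(proj(Pw(o),np.array([.595,.024,.131])))
cv2.imwrite('pics/b1c.png',cv2.resize(im[100:300,180:400],None,fx=3.5,fy=3,interpolation=cv2.INTER_CUBIC)[:600,:800])
```

```text
[0.59779679 0.02378442 0.30121823] [-0.44  0.26  0.4   1.48 -0.1   1.42  1.11]
[279.94852326 192.45864303]
```

View pics/b1.png

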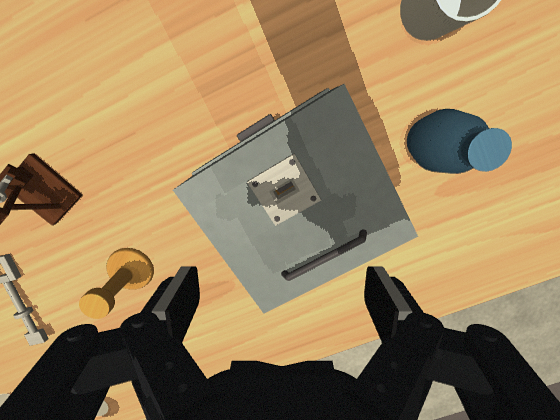

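View pics/b1c.png

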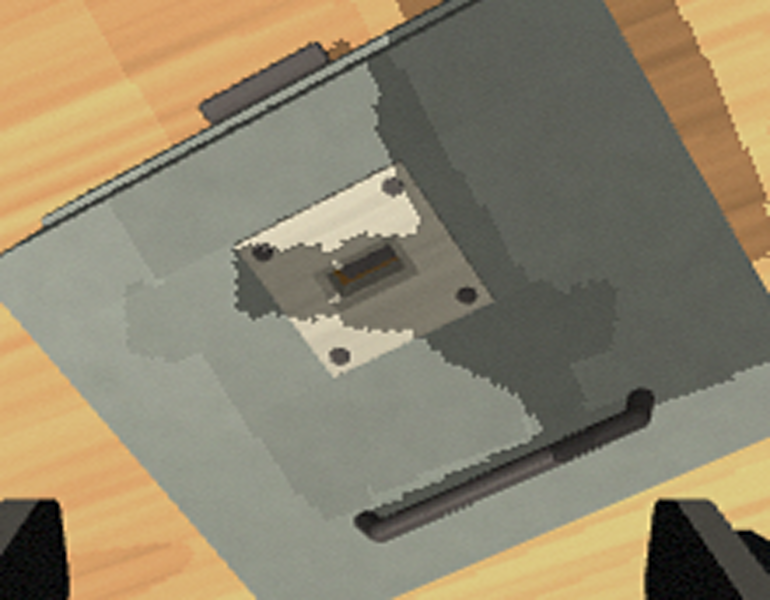

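The wrist view shows the lock plate with its slot centred at about (284.4,190.5), clear of the bail handle. I'll compute the keyhole pose from the plate's corners and screws.

Run:
```python
from h import *
np.set_printoptions(precision=4,suppress=True)
v=np.load('b1.npy'); p=Pw(dict(position=v[:3],ee_rot=v[3:]))
f=lambda a:(180+a[0]/3.5,100+a[1]/3)
print(plane(p,f((365.5,271.5)),.131))
C=[plane(p,f(c),.131) for c in [(395,165),(495,300),(337,378),(232,245)]]
print(np.mean(C,0)); 
for i in range(4):
    d=C[(i+1)%4]-C[i]; print(np.linalg.norm(d),np.degrees(np.arctan2(d[1],d[0])))
C=[plane(p,f(c),.131) for c in [(392,185),(466,295),(340,356),(263,251)]]
print(np.mean(C,0)); 
for i in range(4):
    d=C[(i+1)%4]-C[i]; print(np.linalg.norm(d),np.degrees(np.arctan2(d[1],d[0])))
# easel/key plan
yaw=np.radians(19.2); ex=np.array([np.cos(yaw),np.sin(yaw),0]);ey=np.array([-np.sin(yaw),np.cos(yaw),0])
Rz=lambda a:np.array([[np.cos(a),-np.sin(a),0],[np.sin(a),np.cos(a),0],[0,0,1]])
S,D=P('scene'),P('side')
b=np.array([.4955,-.3055,.117]); 
for n,q in(('scene',S),('side',D)): print(n,proj(q,b))
```

```text
[0.595  0.0291 0.131 ]
[0.5958 0.0285 0.131 ]
0.05590645395374352 8.89725031560341
0.055799859052894814 -82.51149927712405
0.05770305260059638 -172.2899672145141
0.05467858157722332 95.58830456833968
[0.5955 0.0288 0.131 ]
0.04450759500116271 6.253081681716806
0.044054229205683006 -83.21073069405827
0.04449737135632727 -173.91381975580248
0.04392471410823205 96.80443302322185
scene [237.783  273.9955]
side [341.9067 237.5751]
```

```bash
for i in 1 2 3; do python3 -m crank '[[1,[0,0,0],[0,0,0.19]],[1,[0,0,0],[0,0,0.19]],[1,[0,0,0],[0,0,0.19]],[1,[0,0,0],[0,0,0.19]],[1,[0,0,0],[0,0,0.19]]]' | grep -E "pos|rot"; done
cat >> h.py <<'E'
def axes(yaw,tilt=0,lean=None):
    pass
def toolR(yyaw,kz=(0,0,1)):
    """tool y at world yaw yyaw(deg), tool z = -kz"""
    z=-np.array(kz,float); z/=np.linalg.norm(z); a=np.radians(yyaw); y=np.array([np.cos(a),np.sin(a),0]); y-=z*(y@z); y/=np.linalg.norm(y)
    return np.column_stack([np.cross(y,z),y,z])
def goal(pos,Rm,o=None):
    o=o or manip.get_obs(); Rc=R.from_quat(o['ee_rot']); d=Rc.inv().apply(np.array(pos)-o['position'])/.08
    w=(Rc.inv()*R.from_matrix(Rm)).as_rotvec()
    d2=R.from_matrix(Rm).inv().apply(np.array(pos)-o['position'])/.08
    print('shift units',d.round(3),'norm mm',(np.linalg.norm(d)*80).round(1),'| turn units',(w/(np.pi/4)).round(3),'deg',np.degrees(np.linalg.norm(w)).round(2),'| shift in goal axes',d2.round(3))
def kzv(yaw,lean): 
    a=np.radians(yaw);l=np.radians(lean); return np.array([np.sin(l)*np.cos(a),np.sin(l)*np.sin(a),np.cos(l)])
E
python3 - <<'E'
from h import *
o=manip.get_obs(); print(o['joint_pos'].round(2))
kz=kzv(19.2,30); bow=np.array([.4965,-.305,.117])
print('candle',plane(P('scene'),(294,310),0.005))
goal(bow+kz*.10+[0,0,.05],toolR(-70.8),o)
goal(bow+kz*.10,toolR(-70.8,kz),o)
E
```

```text
position: [0.597, 0.0253, 0.301]
ee_rot: [0.555, 0.832, -0.0, -0.0]
position: [0.5971, 0.0254, 0.301]
ee_rot: [0.82, 0.573, -0.0, -0.0]
position: [0.597, 0.0254, 0.301]
ee_rot: [0.972, 0.234, -0.0, -0.0]
[-0.67  0.29  0.7   1.5  -0.18  1.43 -1.07]
candle [ 0.64409357 -0.27069235  0.005     ]
shift units [-2.382  3.189  0.593] norm mm 322.0 | turn units [-0.     0.001  0.176] deg 7.92 | shift in goal axes [-1.92   3.487  0.593]
shift units [-2.382  3.189  1.218] norm mm 333.0 | turn units [ 0.046 -0.665  0.172] deg 30.98 | shift in goal axes [-1.054  3.487  2.015]
```

```bash
python3 -m crank '[[1,[0,0,0],[0,0,0.176]],[1,[-0.213,0.387,0],[0,0,0]],[1,[-0.213,0.387,0],[0,0,0]],[1,[-0.213,0.387,0],[0,0,0]],[1,[-0.213,0.387,0],[0,0,0]]]'
python3 -m crank '[[1,[-0.213,0.387,0],[0,0,0]],[1,[-0.213,0.387,0],[0,0,0]],[1,[-0.213,0.387,0],[0,0,0]],[1,[-0.213,0.387,0.1],[0,0,0]],[1,[-0.213,0.387,0.2],[0,0,0]]]'
python3 - <<'E'
from h import *
o=manip.get_obs(); im=snap('wrist','d1.png'); print(o['position'],o['joint_pos'].round(2))
np.save('d1.npy',np.r_[o['position'],o['ee_rot']])
kz=kzv(19.2,30); bow=np.array([.4965,-.305,.117])
print(proj(Pw(o),bow),proj(Pw(o),bow-.1*kz))
goal(bow+kz*.10,toolR(-70.8,kz),o)
E
```

```text
clock: 3.7
position: [0.5739, -0.1153, 0.3011]
ee_rot: [0.985, 0.17, -0.0, -0.0]
ft_force: [0.2, -1.1, -0.7]
grip_width: 1.0
clock: 4.2
position: [0.546, -0.2901, 0.2778]
ee_rot: [0.985, 0.17, 0.001, 0.0]
ft_force: [0.2, 0.6, -0.9]
grip_width: 0.997
[ 0.54598866 -0.29008408  0.27782004] [-0.22  0.38  0.84  1.48 -0.29  1.4  -0.6 ]
[279.58769233 243.72681766] [279.81106685 249.49440664]
shift units [-0.022 -0.028  0.928] norm mm 74.3 | turn units [ 0.003 -0.669  0.008] deg 30.09 | shift in goal axes [ 0.446 -0.027  0.814]
```

View pics/d1.png

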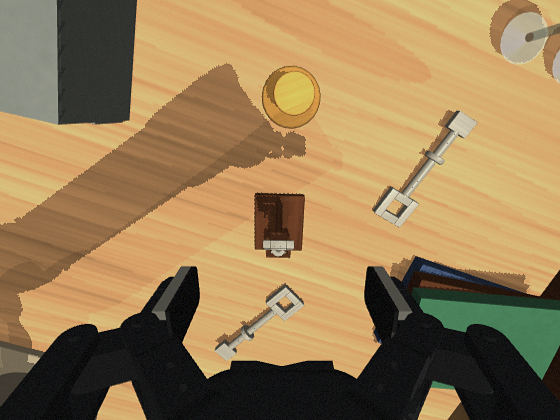

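The key's bow is seen end-on at (278,245), within about 1 px of the prediction, and the candlestick (290,95) is clear. Now I tilt to align with the key.

```bash
python3 -m crank '[[1,[0,0,0],[0,-0.167,0]],[1,[0,0,0],[0,-0.167,0]],[1,[0,0,0],[0,-0.167,0.008]],[1,[0,0,0],[0,-0.167,0]],[1,[0.4,0,0],[0,0,0]]]'
python3 - <<'E'
from h import *
o=manip.get_obs(); im=snap('wrist','d2.png'); print(o['position'],o['joint_pos'].round(2))
np.save('d2.npy',np.r_[o['position'],o['ee_rot']])
kz=kzv(19.2,30); bow=np.array([.4965,-.305,.117])
print(proj(Pw(o),bow),proj(Pw(o),bow-.1*kz))
goal(bow+kz*.06,toolR(-70.8,kz),o)
E
```

```text
clock: 4.75
position: [0.5725, -0.2789, 0.2604]
ee_rot: [0.951, 0.161, -0.258, 0.045]
ft_force: [0.7, 0.2, -0.0]
grip_width: 0.999
[ 0.57248863 -0.27885473  0.26038321] [-0.19  0.78  0.82  1.1  -0.14  1.81 -0.68]
[281.31825569 192.34082666] [281.26690985 171.99802528]
shift units [ 0.036 -0.006  1.304] norm mm 104.4 | turn units [0.003 0.009 0.   ] deg 0.43 | shift in goal axes [ 0.026 -0.004  1.304]
```

View pics/d2.png

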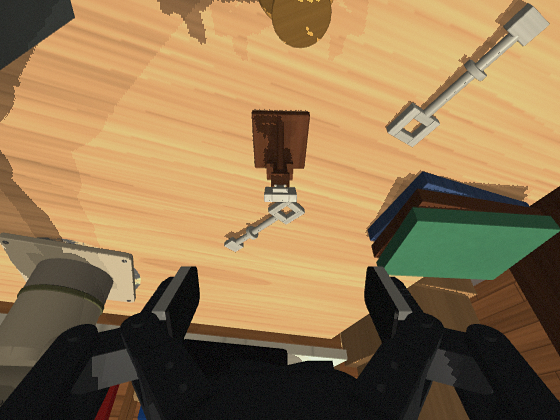

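```bash
python3 -m crank '[[1,[0.03,0,0.32],[0,0,0]],[1,[0,0,0.32],[0,0.009,0]],[1,[0,0,0.32],[0,0,0]],[0.5,[0,0,0.32],[0,0,0]],[0.2,[0,0,0],[0,0,0]]]'
python3 - <<'E'
from h import *
o=manip.get_obs(); im=snap('wrist','d3.png'); print(o['position'],o['joint_pos'].round(2))
np.save('d3.npy',np.r_[o['position'],o['ee_rot']])
kz=kzv(19.2,30); bow=np.array([.4965,-.305,.117])
print(proj(Pw(o),bow),proj(Pw(o),bow+.015*kz))
goal(bow-kz*.003*-1,toolR(-70.8,kz),o)
cv2.imwrite('pics/d3c.png',cv2.resize(im[120:320,180:400],None,fx=3.5,fy=3,interpolation=cv2.INTER_CUBIC)[:600,:800])
E
```

```text
clock: 5.3
position: [0.5236, -0.2955, 0.1687]
ee_rot: [0.953, 0.16, -0.254, 0.042]
ft_force: [-0.3, 0.9, -0.1]
grip_width: 0.69
[ 0.52363132 -0.29549483  0.16873202] [-0.22  0.75  0.81  1.36 -0.13  1.58 -0.68]
[282.29612877 237.09591532] [282.29427996 246.8499558 ]
shift units [0.01  0.002 0.702] norm mm 56.2 | turn units [-0.002 -0.003 -0.001] deg 0.18 | shift in goal axes [0.012 0.001 0.702]
```

View pics/d3c.png

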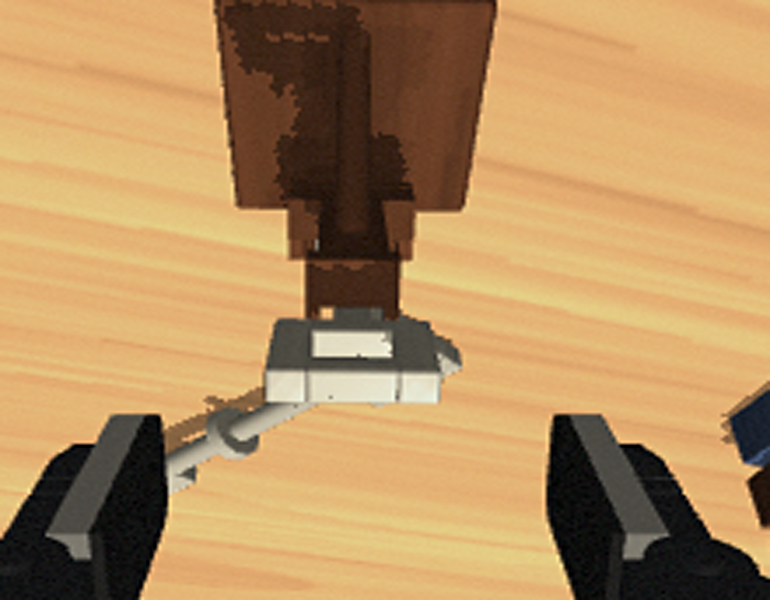

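The bow's top face is centred at px (280.6,248.7), about 1 mm from the prediction, and midway between the fingers. It measures about 31 mm wide, so it's the right key. Now I descend and grip.

```bash
python3 -m crank '[[0.2,[-0.004,-0.012,0.2],[0,0,0]],[0.2,[0,0,0.2],[0,0,0]],[0.2,[0,0,0.2],[0,0,0]],[0.2,[0,0,0.1],[0,0,0]],[-0.1,[0,0,0],[0,0,0]]]' 40
python3 - <<'E'
from h import *
im=snap('wrist','e1.png'); o=manip.get_obs(); print(o['grip_width'])
cv2.imwrite('pics/e1c.png',cv2.resize(im[150:370,160:400],None,fx=3,fy=2.7,interpolation=cv2.INTER_CUBIC))
E
```

```text
clock: 5.85
position: [0.4995, -0.3041, 0.1229]
ee_rot: [0.953, 0.161, -0.252, 0.044]
ft_force: [-1.1, -0.0, -0.1]
grip_width: 0.456
0.4492359609023216
```

View pics/e1c.png

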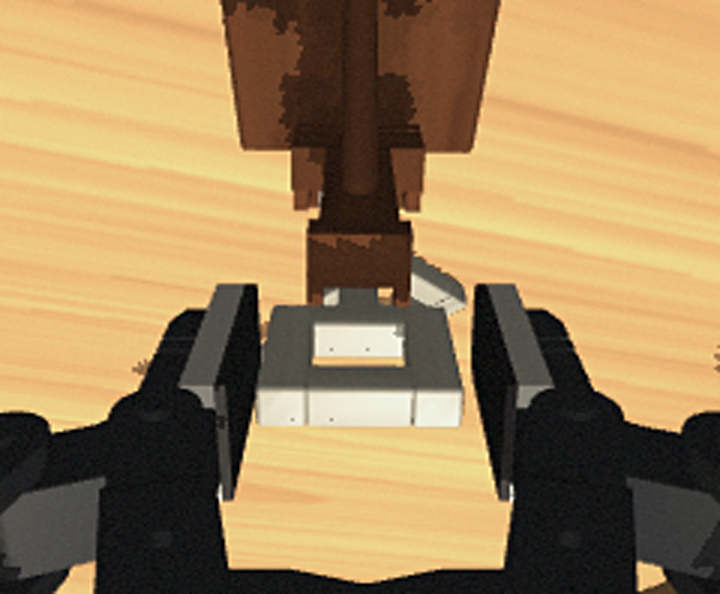

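```bash
python3 -m crank '[[-0.1,[-0.01,-0.01,0.05],[0,0,0]],[-1,[0,0,0],[0,0,0]],[-1,[0,0,0],[0,0,0]],[-1,[0,0,0],[0,0,0]],[-1,[0,0,0],[0,0,0]]]' 60
python3 - <<'E'
from h import *
im=snap('wrist','e2.png'); o=manip.get_obs(); print(o['grip_width'],o['ft_force'],o['torque'])
cv2.imwrite('pics/e2c.png',cv2.resize(im[150:370,160:400],None,fx=3,fy=2.7,interpolation=cv2.INTER_CUBIC))
E
```

```text
clock: 6.4
position: [0.4969, -0.3041, 0.1201]
ee_rot: [0.953, 0.161, -0.252, 0.044]
ft_force: [2.0, 2.6, 5.6]
grip_width: 0.361
0.3615378556963824 [2.2784284  3.19322434 6.3517079 ] [ 0.68845434 -0.12977255 -0.29196578]
```

View pics/e2c.png

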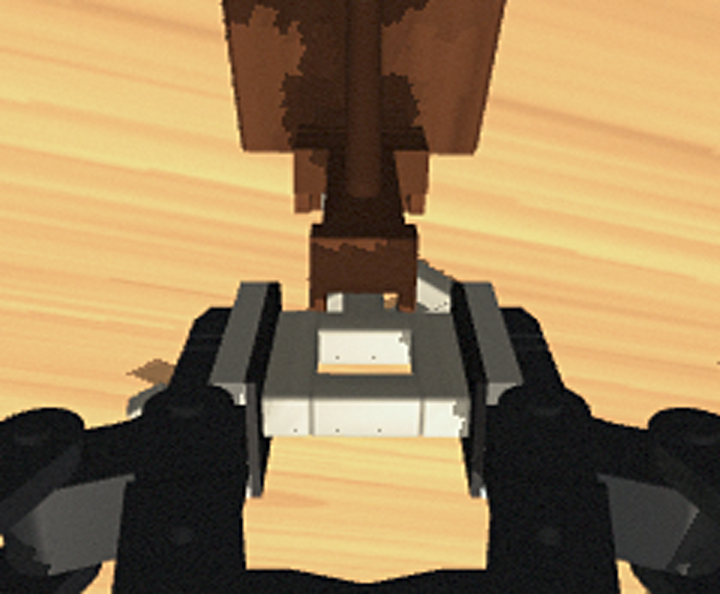

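The bow is gripped symmetrically between the pads (crop 260–470, width 0.36). Now I lift along the key's axis.

```bash
python3 -m crank '[[-1,[0,0,-0.1],[0,0,0]],[-1,[0,0,-0.2],[0,0,0]],[-1,[0,0,-0.4],[0,0,0]],[-1,[0,0,-0.5],[0,0,0]],[-1,[0,0,-0.5],[0,0,0]]]' 60
python3 - <<'E'
from h import *
im=snap('wrist','e3.png'); o=manip.get_obs(); print(o['grip_width'],o['ft_force'],o['torque'])
snap('side','e3s.png')
kz=kzv(19.2,30)
goal(o['position'],toolR(97),o)
goal(o['position'],toolR(-70.8),o)
E
```

```text
clock: 6.95
position: [0.5593, -0.282, 0.2379]
ee_rot: [0.953, 0.16, -0.254, 0.043]
ft_force: [0.7, -0.6, 0.2]
grip_width: 0.015
-0.003812869866084184 [1.56126532 2.15844413 4.61695633] [ 0.22219962 -0.46667125 -0.04827605]
shift units [0. 0. 0.] norm mm 0.0 | turn units [-0.947  0.113 -3.612] deg 168.13 | shift in goal axes [0. 0. 0.]
shift units [0. 0. 0.] norm mm 0.0 | turn units [0.008 0.654 0.002] deg 29.42 | shift in goal axes [0. 0. 0.]
```

View pics/e3.png

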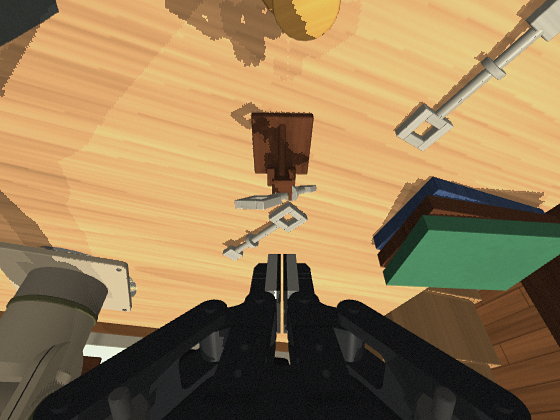

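View pics/e3s.png

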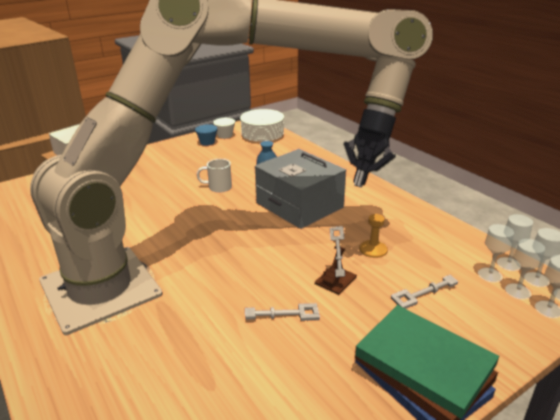

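The lift slipped: the gripper is shut and empty, and the key is still at the easel near side (338,250). I need to see how it lies now.

Run:
```python
from h import *
snap('scene','f1.png'); snap('side','f2.png'); im=snap('wrist','f3.png'); o=manip.get_obs(); np.save('f3.npy',np.r_[o['position'],o['ee_rot']]); print(o['grip_width'],o['clock'])
a=cv2.imread('pics/f1.png');b=cv2.imread('pics/f2.png')
def c(im,x,y,w,h,s,fn): cv2.imwrite('pics/'+fn,cv2.resize(im[y:y+h,x:x+w],None,fx=s,fy=s,interpolation=cv2.INTER_CUBIC))
A=cv2.resize(a[255:315,205:265],(480,480),interpolation=cv2.INTER_CUBIC)
B=cv2.resize(b[220:300,300:353],(318,480),interpolation=cv2.INTER_CUBIC)
cv2.imwrite('pics/f12.png',np.hstack([A,B]))
c(im,215,90,120,120,5,'f3c.png')
```

```text
0.004391086986083865 7.2
```

View pics/f12.png

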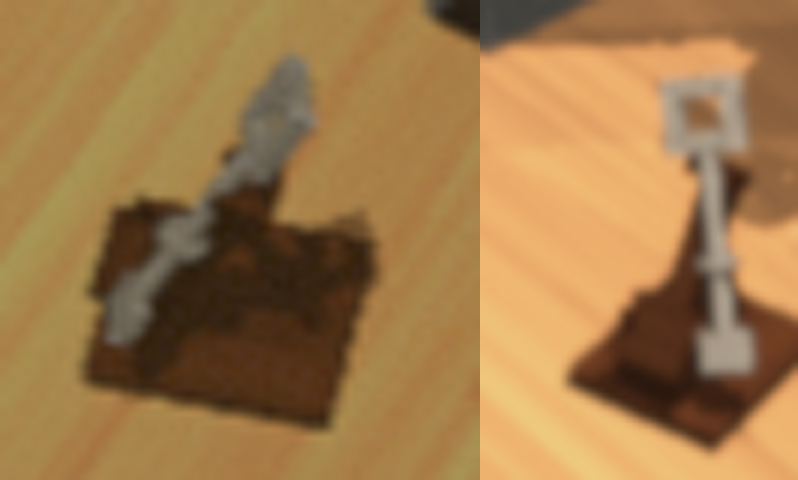

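View pics/f3c.png

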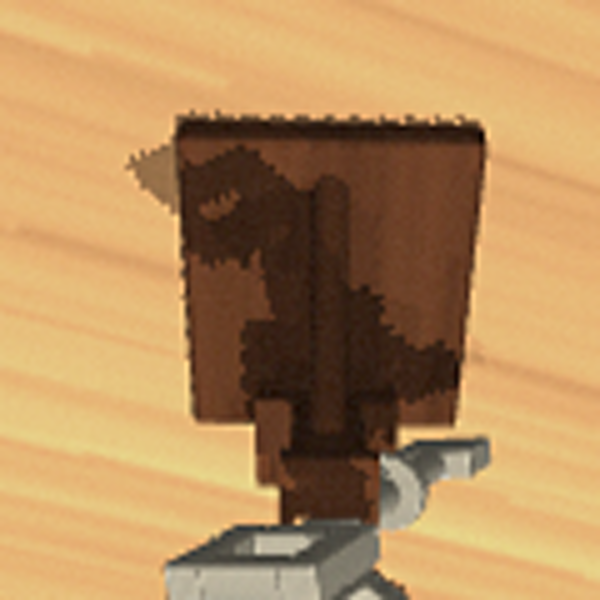

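```bash
python3 - <<'E'
from h import *
np.set_printoptions(precision=4,suppress=True)
v=np.load('f3.npy'); W=Pw(dict(position=v[:3],ee_rot=v[3:])); S,D=P('scene'),P('side')
X={}
for n,a,b,w in [('bow',(240,268.1),(337.5,238.8),(269,199)),('collar',(228.1,285),(338.7,263.7),(296,188)),('tip',(219.4,297),(341.2,282),(308.5,181.5))]:
    x,r=tri([S,D],[a,b]); y,r2=tri([S,D,W],[a,b,w]); X[n]=y
    print(n,x,r,y,r2)
d=X['bow']-X['tip']; print(np.linalg.norm(d),d/np.linalg.norm(d),np.degrees(np.arctan2(d[1],d[0])),np.degrees(np.arccos(d[2]/np.linalg.norm(d))))
E
python3 - <<'E'
import cv2
im=cv2.imread('pics/f3.png'); cv2.imwrite('pics/f3d.png',cv2.resize(im[160:250,220:335],None,fx=6.9,fy=6.6,interpolation=cv2.INTER_CUBIC))
E
```

```text
bow [ 0.4914 -0.2893  0.1103] [array([-0.2,  1.7]), array([-1.6, -1.4])] [ 0.4912 -0.2905  0.1115] [array([-0.5,  1.8]), array([-1.3, -1.6]), array([-2.9, -1.2])]
collar [ 0.4734 -0.3218  0.0625] [array([-0.1,  0.6]), array([-0.6, -0.5])] [ 0.4731 -0.3242  0.0652] [array([-0.7,  0.7]), array([ 0. , -0.9]), array([-4.5, -2.5])]
tip [ 0.4613 -0.3483  0.0303] [array([-0. ,  0.3]), array([-0.3, -0.2])] [ 0.4609 -0.3499  0.0325] [array([-0.6,  0.3]), array([ 0.1, -0.6]), array([-1.8, -2.5])]
0.10332892000335643 [0.2936 0.575  0.7637] 62.947169912889 40.21018410452515
```

View pics/f3d.png

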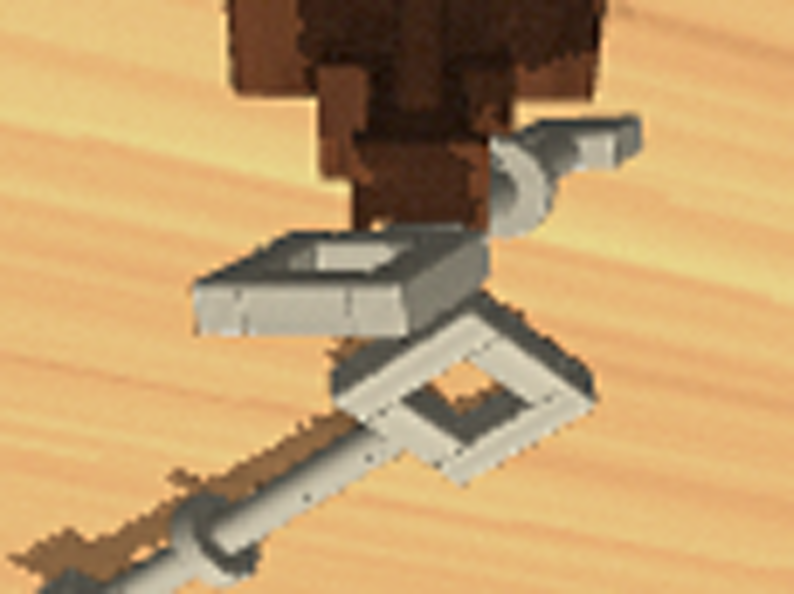

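The key has slewed sideways in the easel: bow to the left, bit off to the right of the post, resting still. I'll fit its pose from the corners in all three views.

```bash
cat >> h.py <<'E'
from scipy.optimize import least_squares
def fitkey(obs,x0):
    """obs: list of (P, keyframe point(m, origin bow), uv, sigma)"""
    def f(x):
        Rm=R.from_rotvec(x[3:]); return np.concatenate([(proj(p,Rm.apply(q)+x[:3])-uv)/s for p,q,uv,s in obs])
    r=least_squares(f,x0,loss='soft_l1'); return r.x,f(r.x).reshape(-1,2)
E
python3 - <<'E'
from h import *
np.set_printoptions(precision=3,suppress=True)
v=np.load('f3.npy'); W=Pw(dict(position=v[:3],ee_rot=v[3:])); S,D=P('scene'),P('side')
g=lambda a:np.array([220+a[0]/6.9,160+a[1]/6.6])
ob=[]
for q,a in [((4,16,15),(195,290)),((4,-16,15),(410,285)),((-4,16,15),(198,333)),((-4,-16,15),(405,335)),((4,-16,-15),(490,238)),((4,16,-15),(285,235)),((-4,-16,-15),(490,278)),((0,0,-57),(518,185)),((0,0,-100),(612,140))]:
    ob.append((W,np.array(q)/1e3,g(a),1.0 if q[0] else 2))
for Pq,l in [(S,[((0,0,0),(240,268.1)),((0,0,-57),(228.1,285)),((0,0,-100),(219.4,297))]),(D,[((0,0,0),(337.5,238.8)),((0,0,-57),(338.7,263.7)),((0,0,-100),(341.2,282))])]:
    for q,a in l: ob.append((Pq,np.array(q)/1e3,np.array(a),1.5))
kz=np.array([.2936,.575,.7637]);
R0=toolR(-70.8,kz); R0=np.column_stack([R0[:,0],-R0[:,1],-R0[:,2]])
x,r=fitkey(ob,np.r_[.491,-.29,.111,R.from_matrix(R0).as_rotvec()])
print(x);print(r)
M=R.from_rotvec(x[3:]).as_matrix(); print(M); print('tip',x[:3]-.1*M[:,2])
np.save('key.npy',x)
E
```

```text
[ 0.488 -0.296  0.113 -0.48   0.468  0.569]
[[-0.975 -0.759]
 [-1.501 -0.182]
 [-0.07   0.909]
 [ 0.384  0.87 ]
 [ 0.237 -1.579]
 [ 1.335 -0.556]
 [ 1.194  0.274]
 [-0.857  0.389]
 [-1.021 -0.23 ]
 [-1.844  1.63 ]
 [-1.209  0.488]
 [-0.754 -0.098]
 [-0.652 -0.444]
 [ 0.233 -0.754]
 [-0.15  -0.539]]
[[ 0.746 -0.604  0.282]
 [ 0.393  0.74   0.545]
 [-0.538 -0.296  0.789]]
tip [ 0.459 -0.35   0.034]
```

Run:
```python
from h import *
np.set_printoptions(precision=3,suppress=True)
x=np.load('key.npy'); M=R.from_rotvec(x[3:]).as_matrix()
T=np.column_stack([M[:,0],-M[:,1],-M[:,2]])
o=manip.get_obs(); print(o['position'],o['joint_pos'])
goal(x[:3]+.09*M[:,2],T,o)
```

```text
[ 0.56  -0.282  0.237] [-0.207  0.759  0.82   1.185 -0.134  1.739 -0.685]
shift units [-0.022 -0.613  0.777] norm mm 79.2 | turn units [-0.553 -0.033 -0.176] deg 26.14 | shift in goal axes [ 0.099 -0.878  0.447]
```

```bash
python3 -m crank '[[0.5,[0,0,0],[-0.138,-0.008,-0.044]],[0.5,[0,0,0],[-0.138,-0.008,-0.044]],[0.5,[0,0,0],[-0.138,-0.008,-0.044]],[0.5,[0,0,0],[-0.138,-0.008,-0.044]],[0.5,[0.05,-0.44,0],[0,0,0]]]' 120
python3 -m crank '[[0.5,[0.05,-0.44,0],[0,0,0]],[0.5,[0,0,0.3],[0,0,0]],[0.5,[0,0,0],[0,0,0]],[0.5,[0,0,0],[0,0,0]],[0.5,[0,0,0],[0,0,0]]]'
python3 - <<'E'
from h import *
np.set_printoptions(precision=3,suppress=True)
o=manip.get_obs(); im=snap('wrist','g1.png'); print(o['position'],o['joint_pos'])
np.save('g1.npy',np.r_[o['position'],o['ee_rot']])
x=np.load('key.npy'); M=R.from_rotvec(x[3:]).as_matrix()
T=np.column_stack([M[:,0],-M[:,1],-M[:,2]])
goal(x[:3]+.05*M[:,2],T,o)
for q in [(4,16,15),(4,-16,15),(-4,16,15),(-4,-16,15),(4,-16,-15),(4,16,-15)]: 
  u=proj(Pw(o),x[:3]+M@np.array(q)/1e3); print(q,u,((u[0]-180)*3.5,(u[1]-120)*3))
cv2.imwrite('pics/g1c.png',cv2.resize(im[120:320,180:400],None,fx=3.5,fy=3,interpolation=cv2.INTER_CUBIC))
E
```

```text
clock: 7.7
position: [0.5409, -0.2549, 0.2248]
ee_rot: [0.904, 0.277, -0.226, 0.234]
ft_force: [0.6, 0.9, 0.9]
grip_width: 0.751
clock: 8.2
position: [0.5169, -0.2404, 0.1945]
ee_rot: [0.905, 0.275, -0.226, 0.232]
ft_force: [-0.6, 0.7, 0.5]
grip_width: 0.748
[ 0.517 -0.24   0.194] [-0.662  0.552  0.925  1.687  0.212  1.287 -0.835]
shift units [ 0.001 -0.008  0.658] norm mm 52.7 | turn units [-0.    -0.002 -0.001] deg 0.1 | shift in goal axes [ 0.002 -0.008  0.658]
(4, 16, 15) [259.69  218.173] (np.float64(278.91414272713644), np.float64(294.5176315162116))
(4, -16, 15) [301.381 218.203] (np.float64(424.8342339228831), np.float64(294.6081799268876))
(-4, 16, 15) [259.931 227.838] (np.float64(279.7601458458238), np.float64(323.51548432664083))
(-4, -16, 15) [301.152 227.869] (np.float64(424.03199656912403), np.float64(323.6073748052863))
(4, -16, -15) [299.168 206.134] (np.float64(417.0875720225644), np.float64(258.40313622456983))
(4, 16, -15) [262.182 206.108] (np.float64(287.6353926928076), np.float64(258.32545553699094))
```

View pics/g1c.png

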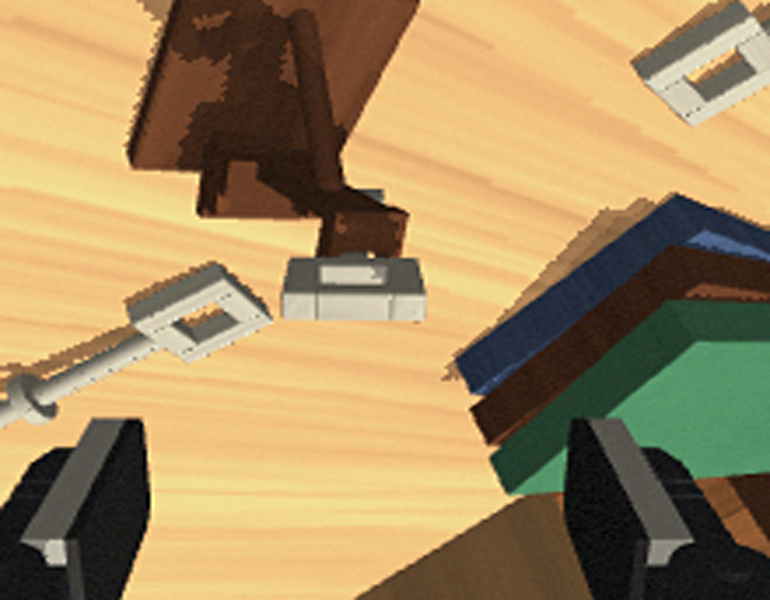

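Predicted and seen corners agree within about 1 px, and the jaws are square to the bow (crop 283–425). Descending.

```bash
python3 -m crank '[[0.4,[0,-0.006,0.28],[0,0,0]],[0.3,[0,0,0.28],[0,0,0]],[0.2,[0,0,0.28],[0,0,0]],[0.1,[0,0,0.28],[0,0,0]],[0,[0,0,0.12],[0,0,0]]]' 120
python3 - <<'E'
from h import *
np.set_printoptions(precision=3,suppress=True)
im=snap('wrist','g2.png'); o=manip.get_obs(); print(o['grip_width'],o['ft_force'])
cv2.imwrite('pics/g2c.png',cv2.resize(im[150:370,160:400],None,fx=3,fy=2.7,interpolation=cv2.INTER_CUBIC))
E
```

```text
clock: 8.75
position: [0.4874, -0.2947, 0.1145]
ee_rot: [0.905, 0.275, -0.227, 0.232]
ft_force: [0.3, 0.9, -0.2]
grip_width: 0.504
0.5012313678326102 [-0.828 -0.785 -0.185]
```

View pics/g2c.png

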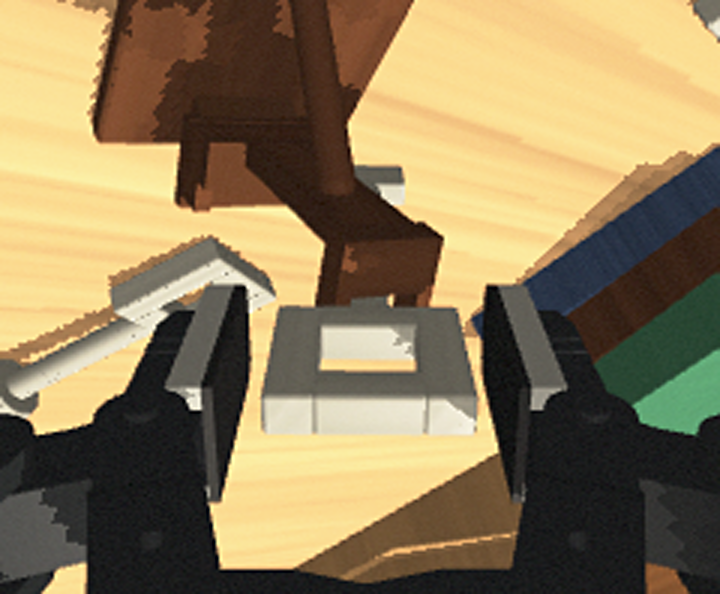

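```bash
python3 -m crank '[[-1,[0,0,0],[0,0,0]],[-1,[0,0,0],[0,0,0]],[-1,[0,0,0],[0,0,0]],[-1,[0,0,0],[0,0,0]],[-1,[0,0,0],[0,0,0]]]' 120
python3 -m crank '[[-1,[0,0,-0.03],[0,0,0]],[-1,[0,0,-0.03],[0,0,0]],[-1,[0,0,-0.04],[0,0,0]],[-1,[0,0,0],[0,0,0]],[-1,[0,0,0],[0,0,0]]]' 120
python3 - <<'E'
from h import *
np.set_printoptions(precision=3,suppress=True)
im=snap('wrist','g3.png'); o=manip.get_obs(); print(o['grip_width'],o['ft_force'],o['torque'])
cv2.imwrite('pics/g3c.png',cv2.resize(im[150:370,160:400],None,fx=3,fy=2.7,interpolation=cv2.INTER_CUBIC))
E
```

```text
clock: 9.3
position: [0.4888, -0.2935, 0.1158]
ee_rot: [0.905, 0.276, -0.226, 0.232]
ft_force: [-2.3, -0.3, 4.7]
grip_width: 0.348
clock: 9.8
position: [0.491, -0.289, 0.1219]
ee_rot: [0.905, 0.276, -0.226, 0.232]
ft_force: [-1.8, -0.7, 6.0]
grip_width: 0.35
0.3509721630477909 [-2.017  1.089  5.79 ] [-0.128  0.505 -0.273]
```

View pics/g3c.png

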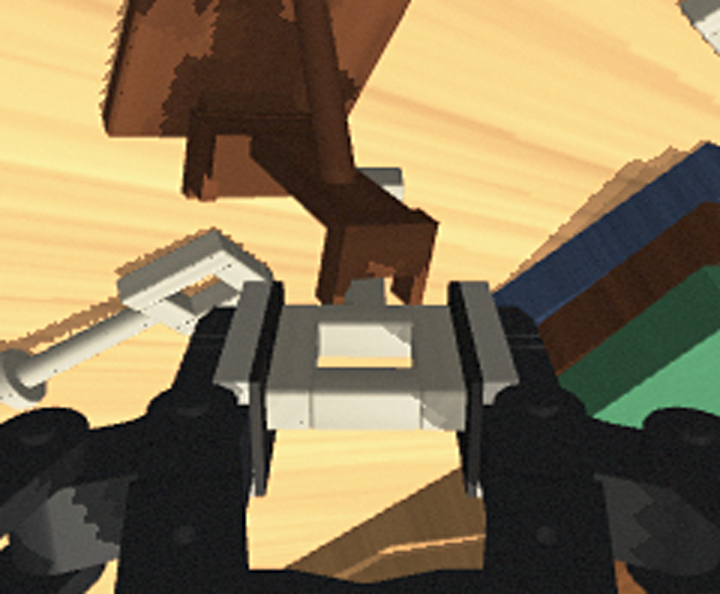

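The key follows the hand: the bow sits unchanged between the pads while the easel recedes. The collar could catch the top bar on a further axial pull, so I'll go straight up (world) from here, slightly away from the post.

```bash
python3 -m crank '[[-1,[-0.08,0.02,-0.066],[0,0,0]],[-1,[-0.08,0.02,-0.066],[0,0,0]],[-1,[-0.08,0.02,-0.066],[0,0,0]],[-1,[-0.08,0.02,-0.066],[0,0,0]],[-1,[-0.08,0.02,-0.066],[0,0,0]]]' 120
python3 - <<'E'
from h import *
np.set_printoptions(precision=3,suppress=True)
im=snap('wrist','g4.png'); o=manip.get_obs(); print(o['grip_width'],o['ft_force'],o['torque'])
b=snap('side','g4s.png')
A=cv2.resize(im[150:370,160:400],(440,400),interpolation=cv2.INTER_CUBIC)
B=cv2.resize(b[200:300,290:380],(360,400),interpolation=cv2.INTER_CUBIC)
cv2.imwrite('pics/g4c.png',np.hstack([A,B]))
E
```

```text
clock: 10.35
position: [0.479, -0.2932, 0.1627]
ee_rot: [0.905, 0.276, -0.226, 0.232]
ft_force: [-0.7, 0.6, -1.6]
grip_width: 0.348
0.3481595327830295 [ 0.407 -1.575 -0.122] [ 0.649 -0.404  0.031]
```

View pics/g4c.png

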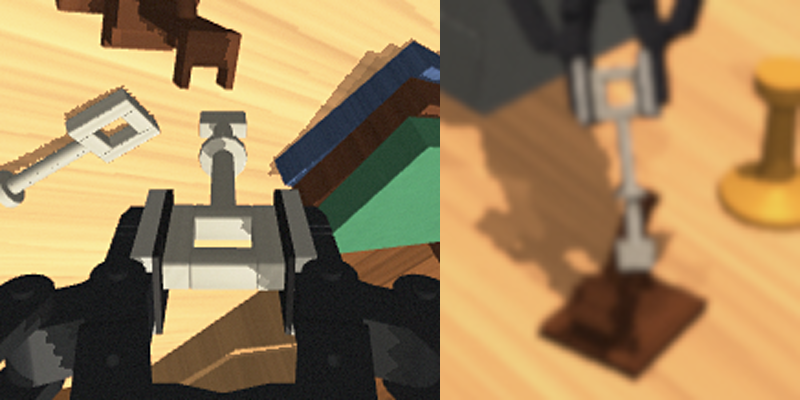

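The key is held and clear of the easel. I'll raise it more, then right it.

```bash
python3 -m crank '[[-1,[-0.12,0.065,-0.17],[0,0,0]],[-1,[-0.16,0.09,-0.237],[0,0,0]],[-1,[-0.16,0.09,-0.237],[0,0,0]],[-1,[-0.16,0.09,-0.237],[0,0,0]],[-1,[-0.16,0.09,-0.237],[0,0,0]]]' 120
python3 - <<'E'
from h import *
np.set_printoptions(precision=3,suppress=True)
o=manip.get_obs(); im=snap('wrist','g5.png'); print(o['grip_width'],o['position'],o['joint_pos'])
np.save('g5.npy',np.r_[o['position'],o['ee_rot']])
goal([.4,0,.3],toolR(97),o)
goal([.4,0,.3],toolR(-83),o)
cv2.imwrite('pics/g5c.png',cv2.resize(im[150:350,180:380],None,fx=4,fy=3,interpolation=cv2.INTER_CUBIC))
E
```

```text
clock: 10.95
position: [0.4793, -0.2936, 0.2761]
ee_rot: [0.905, 0.276, -0.226, 0.232]
ft_force: [-0.3, 0.3, -0.4]
grip_width: 0.348
0.3478778986758458 [ 0.479 -0.294  0.276] [-0.678  0.401  1.023  1.682  0.318  1.361 -0.739]
shift units [ 0.548 -3.227 -1.956] norm mm 305.0 | turn units [-0.844  0.766 -3.24 ] deg 154.57 | shift in goal axes [ 0.536  3.763 -0.299]
shift units [ 0.548 -3.227 -1.956] norm mm 305.0 | turn units [0.569 0.627 0.576] deg 46.09 | shift in goal axes [-0.536 -3.763 -0.299]
```

View pics/g5c.png

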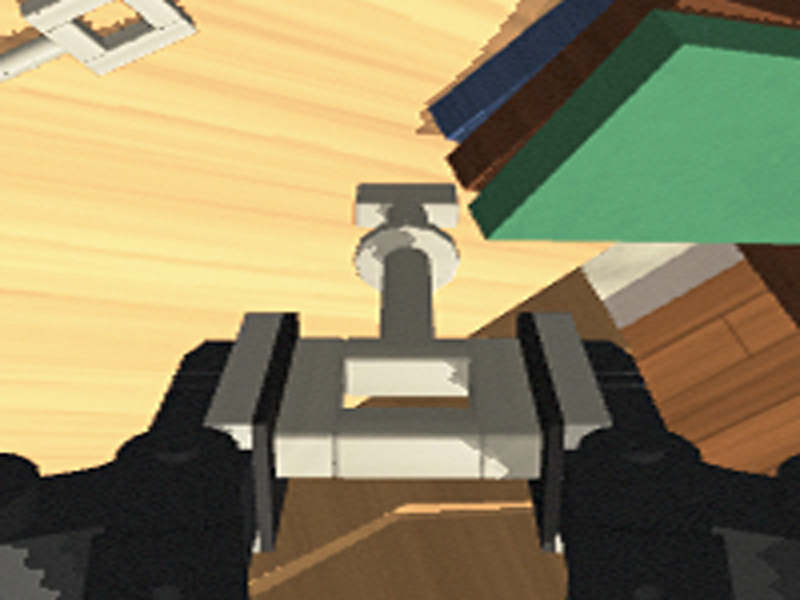

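```bash
cat > kh.py <<'E'
from h import *
Pt=CI['wrist']['K']@np.linalg.inv(CI['wrist']['mount'])[:3]  # tool frame projection
def fit_in_hand(pts,x0=None):
    ob=[(Pt,np.array(q)/1e3,np.array(u),1.0) for q,u in pts]
    R0=np.column_stack([[1,0,0],[0,-1,0],[0,0,-1]])
    return fitkey(ob,np.r_[0,0,.003,R.from_matrix(R0).as_rotvec()+1e-3] if x0 is None else x0)
E
python3 - <<'E'
from kh import *
np.set_printoptions(precision=4,suppress=True)
g=lambda a:(180+a[0]/4,150+a[1]/3)
pts=[((4,16,15),(277,430)),((-4,16,15),(275,477)),((-4,-16,15),(541,478)),((4,8,-7),(345,358)),((4,-8,-7),(468,358)),((4,8,7),(344,408)),((4,-8,7),(470,408)),
((3.5,10,-100),(358,184)),((3.5,-10,-100),(458,184)),((3.5,10,-84),(355,203)),((3.5,-10,-84),(459,203)),((-3.5,10,-84),(356,225)),((-3.5,-10,-84),(458,224))]
x,r=fit_in_hand([(q,g(u)) for q,u in pts])
print(x[:3]);print(r)
M=R.from_rotvec(x[3:]).as_matrix(); print(M); print('tip',x[:3]-.1*M[:,2]); np.save('inhand.npy',x)
E
```

```text
[-0.0039  0.0004  0.0104]
[[-1.0333  1.446 ]
 [-0.0662 -0.3274]
 [-0.1145 -0.0457]
 [ 1.0473  0.3529]
 [-0.2298  0.6432]
 [ 0.0187 -1.0753]
 [ 0.6615 -0.7661]
 [ 0.4419 -0.9258]
 [-0.8333 -0.6708]
 [ 0.4452 -0.1671]
 [-0.2853  0.1018]
 [ 0.2222  0.6233]
 [-0.272   1.2196]]
[[ 0.9995  0.0102 -0.0283]
 [ 0.0102 -0.9999  0.001 ]
 [-0.0283 -0.0013 -0.9996]]
tip [-0.001   0.0003  0.1104]
```

The fit puts the bow about 10 mm ahead of the TCP with the key tilted only 1.6° in the hand. Now I right it.

```bash
python3 -m crank '[[-1,[0,0,0],[0.095,0.1045,0.096]],[-1,[0,0,0],[0.095,0.1045,0.096]],[-1,[0,0,0],[0.095,0.1045,0.096]],[-1,[0,0,0],[0.095,0.1045,0.096]],[-1,[0,0,0],[0.095,0.1045,0.096]]]' 
python3 -m crank '[[-1,[0,0,0],[0.095,0.1045,0.096]],[-1,[0,0,-0.2],[0,0,0]],[-1,[0,0,0],[0,0,-0.18]],[-1,[0,0,0],[0,0,-0.18]],[-1,[0,0,0],[0,0,-0.18]]]'
python3 - <<'E'
from h import *
o=manip.get_obs(); print(o['joint_pos'].round(2))
goal([.5955,.0288,.30],toolR(97),o)
E
```

```text
clock: 11.5
position: [0.4797, -0.2937, 0.2755]
ee_rot: [0.994, 0.097, -0.037, 0.038]
ft_force: [0.3, 0.0, -1.2]
grip_width: 0.349
clock: 12.0
position: [0.4792, -0.2937, 0.291]
ee_rot: [0.962, 0.272, -0.0, -0.0]
ft_force: [-0.7, -0.2, -0.6]
grip_width: 0.35
[-0.33  0.23  0.95  1.61 -0.19  1.39 -0.38]
shift units [ 3.35  -2.672 -0.112] norm mm 342.9 | turn units [-1.000e-03 -0.000e+00 -3.453e+00] deg 155.39 | shift in goal axes [-1.934  3.824 -0.112]
```

```bash
for i in 1 2; do python3 -m crank '[[-1,[0.335,-0.267,-0.011],[0,0,0]],[-1,[0.335,-0.267,-0.011],[0,0,0]],[-1,[0.335,-0.267,-0.011],[0,0,0]],[-1,[0.335,-0.267,-0.011],[0,0,0]],[-1,[0.335,-0.267,-0.011],[0,0,0]]]' |grep -E 'pos|grip'; done
for i in 1 2 3; do python3 -m crank '[[-1,[0,0,0],[0,0,-0.18]],[-1,[0,0,0],[0,0,-0.18]],[-1,[0,0,0],[0,0,-0.18]],[-1,[0,0,0],[0,0,-0.18]],[-1,[0,0,0],[0,0,-0.18]]]' |grep -E 'pos|rot|grip'; done
python3 - <<'E'
from h import *
o=manip.get_obs(); print(o['joint_pos'].round(2))
goal([.5955,.0288,.30],toolR(96.7),o)
E
```

```text
position: [0.5386, -0.1315, 0.2955]
grip_width: 0.348
position: [0.5977, 0.0294, 0.2998]
grip_width: 0.349
position: [0.5974, 0.028, 0.2996]
ee_rot: [0.808, 0.589, -0.0, -0.0]
grip_width: 0.347
position: [0.5974, 0.0279, 0.2996]
ee_rot: [0.555, 0.832, -0.0, -0.0]
grip_width: 0.349
position: [0.5974, 0.0279, 0.2996]
ee_rot: [0.233, 0.973, -0.0, -0.0]
grip_width: 0.347
[-0.51  0.26  0.47  1.49 -0.12  1.42  1.07]
shift units [ 0.026 -0.001 -0.005] norm mm 2.1 | turn units [-0.001 -0.001 -0.746] deg 33.59 | shift in goal axes [ 0.022  0.013 -0.005]
```

```bash
python3 -m crank '[[-1,[0,0,0],[0,0,-0.187]],[-1,[0,0,0],[0,0,-0.187]],[-1,[0,0,0],[0,0,-0.187]],[-1,[0,0,0],[0,0,-0.185]],[-1,[0.022,0.013,0],[0,0,0]]]' |grep -E 'pos|rot|grip'
python3 - <<'E'
from h import *
o=manip.get_obs(); print(o['position'],o['joint_pos'].round(2))
np.save('k1.npy',np.r_[o['position'],o['ee_rot']])
im=snap('wrist','k1.png')
cv2.imwrite('pics/k1c.png',cv2.resize(im[130:330,180:380],None,fx=4,fy=3,interpolation=cv2.INTER_CUBIC))
cv2.imwrite('pics/k1d.png',cv2.resize(im[140:220,230:330],None,fx=8,fy=7,interpolation=cv2.INTER_CUBIC))
E
```

```text
position: [0.5955, 0.0286, 0.2996]
ee_rot: [-0.056, 0.998, -0.0, -0.0]
grip_width: 0.351
[0.59553068 0.02859862 0.29958696] [-0.45  0.25  0.4   1.49 -0.1   1.42  1.64]
```

View pics/k1c.png

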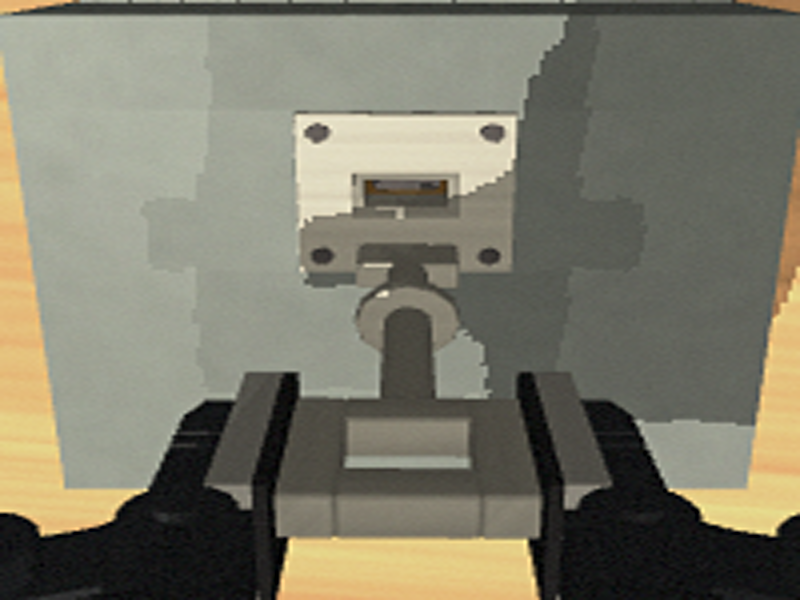

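View pics/k1d.png

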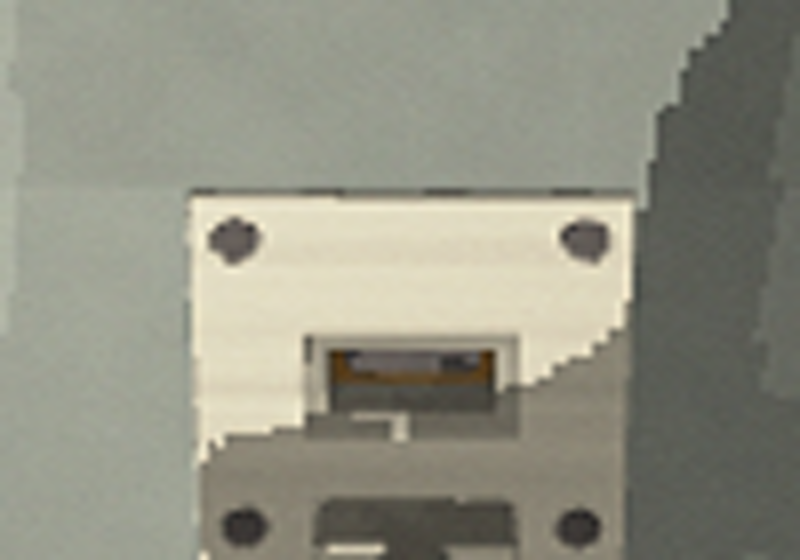

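Run:
```python
from h import *
np.set_printoptions(precision=4,suppress=True)
v=np.load('k1.npy'); o=dict(position=v[:3],ee_rot=v[3:]); p=Pw(o)
f=lambda a:(230+a[0]/8,140+a[1]/7)
C=[plane(p,f(c),.131) for c in [(234,241),(585,241),(578,527),(245,527)]]
print(np.mean(C,0))
for i in range(4):
    d=C[(i+1)%4]-C[i]; print(np.linalg.norm(d),np.degrees(np.arctan2(d[1],d[0])))
C2=[plane(p,f(c),.131) for c in [(305,337),(519,337),(305,437),(519,437)]]; print(np.mean(C2,0),C2)
C3=[plane(p,f(c),.131) for c in [(190,195),(633,195)]]; print(C3, np.linalg.norm(C3[0]-C3[1]))
x=np.load('inhand.npy'); M=R.from_rotvec(x[3:]).as_matrix(); Rt=R.from_quat(o['ee_rot'])
print('tip w',o['position']+Rt.apply(x[:3]-.1*M[:,2]),'kz w',Rt.apply(M[:,2]), 'ky',Rt.apply(M[:,1]))
```

```text
[0.5957 0.0292 0.131 ]
0.0444230294605854 96.51621989172193
0.04397379098629132 6.679035957974044
0.04415762524105174 -83.49240619373597
0.0439686982528115 -172.97508881025237
[0.5957 0.0294 0.131 ] [array([0.5896, 0.0148, 0.131 ]), array([0.5865, 0.0422, 0.131 ]), array([0.6049, 0.0164, 0.131 ]), array([0.6018, 0.0441, 0.131 ])]
[array([ 0.5704, -0.0016,  0.131 ]), array([0.5641, 0.0537, 0.131 ])] 0.05565874874272
tip w [0.5964 0.029  0.1892] kz w [0.0287 0.0045 0.9996] ky [ 0.1025 -0.9947  0.0016]
```

The keyhole is at (0.5957, 0.0293) with the slot at yaw 96.5°. I'll correct the tilt, then centre and descend to 8 mm above the mouth for a look.

```bash
python3 -m crank '[[-1,[0,0,0],[0,-0.036,-0.013]],[-1,[0.047,0.004,0],[0,0,0]],[-1,[0,0,0.2],[0,0,0]],[-1,[0,0,0.2],[0,0,0]],[-1,[0,0,0.2],[0,0,0]]]'
python3 - <<'E'
from h import *
np.set_printoptions(precision=4,suppress=True)
im0=snap('side','k2s.png')
o=manip.get_obs(); im=snap('wrist','k2.png'); 
np.save('k2.npy',np.r_[o['position'],o['ee_rot']])
x=np.load('inhand.npy'); M=R.from_rotvec(x[3:]).as_matrix(); Rt=R.from_quat(o['ee_rot'])
print('tip w',o['position']+Rt.apply(x[:3]-.1*M[:,2]),'kz w',Rt.apply(M[:,2]), 'ky',Rt.apply(M[:,1]))
cv2.imwrite('pics/k2d.png',cv2.resize(im[160:260,230:330],None,fx=8,fy=6,interpolation=cv2.INTER_CUBIC))
cv2.imwrite('pics/k2e.png',cv2.resize(im0[90:210,240:360],None,fx=6,fy=5,interpolation=cv2.INTER_CUBIC))
E
```

```text
clock: 15.55
position: [0.5929, 0.029, 0.2515]
ee_rot: [-0.059, 0.998, 0.001, 0.014]
ft_force: [0.0, -0.4, -0.5]
grip_width: 0.349
tip w [0.5955 0.0296 0.1382] kz w [0.0043 0.0018 1.    ] ky [ 0.1077 -0.9942  0.0013]
```

View pics/k2d.png

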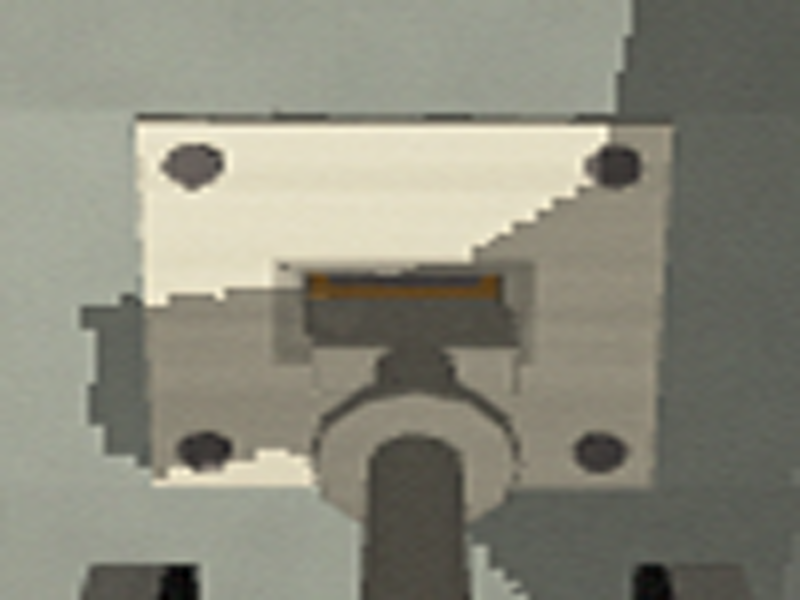

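View pics/k2e.png

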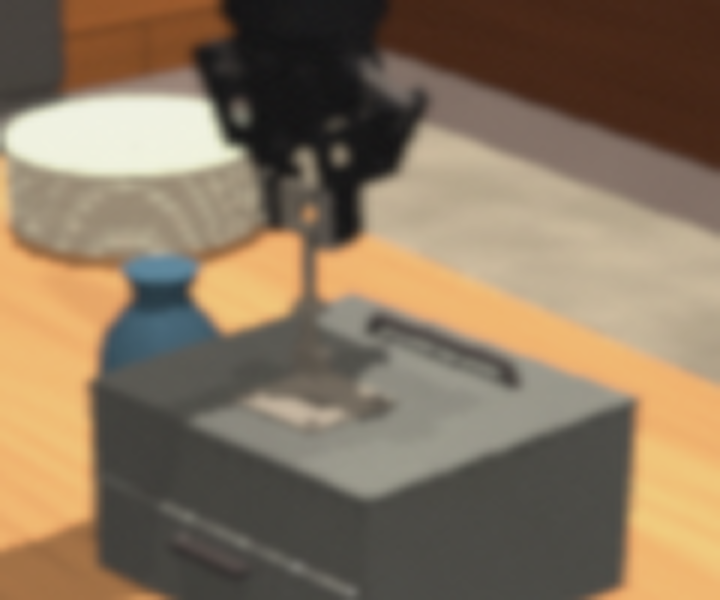

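The bit is above the slot and offset about 0.6 mm along it. I'll correct that and lower gently while watching the force.

```bash
python3 -m crank '[[-1,[0,-0.007,0.05],[0,0,0]],[-1,[0,0,0.05],[0,0,0]],[-1,[0,0,0.05],[0,0,0]],[-1,[0,0,0.05],[0,0,0]],[-1,[0,0,0],[0,0,0]]]'
python3 - <<'E'
from h import *
np.set_printoptions(precision=4,suppress=True)
o=manip.get_obs(); im=snap('wrist','k3.png'); print(o['ft_force'],o['torque'])
x=np.load('inhand.npy'); M=R.from_rotvec(x[3:]).as_matrix(); Rt=R.from_quat(o['ee_rot'])
print('tip w',o['position']+Rt.apply(x[:3]-.1*M[:,2]),'kz w',Rt.apply(M[:,2]))
cv2.imwrite('pics/k3d.png',cv2.resize(im[160:360,180:380],None,fx=4,fy=3,interpolation=cv2.INTER_CUBIC))
E
```

```text
clock: 16.15
position: [0.5935, 0.0284, 0.2355]
ee_rot: [-0.061, 0.998, 0.001, 0.014]
ft_force: [-0.1, -0.6, -1.6]
grip_width: 0.348
[-0.1495 -0.5926 -1.6294] [0.0277 0.0288 0.0234]
tip w [0.5975 0.0292 0.1252] kz w [0.0006 0.0012 1.    ]
```

View pics/k3d.png

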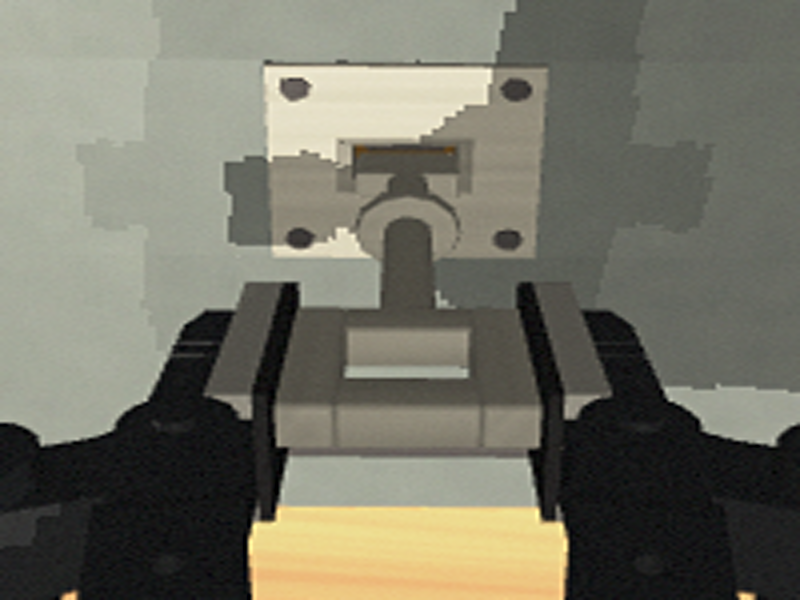

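```bash
python3 -m crank '[[-1,[0.014,0,0],[0,0,0]],[-1,[0,0,0.03],[0,0,0]],[-1,[0,0,0.03],[0,0,0]],[-1,[0,0,0.03],[0,0,0]],[-1,[0,0,0],[0,0,0]]]'
python3 - <<'E'
from h import *
np.set_printoptions(precision=4,suppress=True)
o=manip.get_obs(); im=snap('wrist','k4.png'); print(o['ft_force'],o['torque'])
x=np.load('inhand.npy'); M=R.from_rotvec(x[3:]).as_matrix(); Rt=R.from_quat(o['ee_rot'])
print('tip w',o['position']+Rt.apply(x[:3]-.1*M[:,2]),'kz w',Rt.apply(M[:,2]))
cv2.imwrite('pics/k4d.png',cv2.resize(im[160:260,230:330],None,fx=8,fy=6,interpolation=cv2.INTER_CUBIC))
E
```

```text
clock: 16.7
position: [0.5926, 0.0283, 0.2283]
ee_rot: [-0.061, 0.998, 0.001, 0.014]
ft_force: [0.5, -0.5, -0.7]
grip_width: 0.347
[ 0.4507 -0.5443 -0.6511] [-0.0274  0.0584  0.0247]
tip w [0.5966 0.029  0.118 ] kz w [0.0006 0.0013 1.    ]
```

View pics/k4d.png

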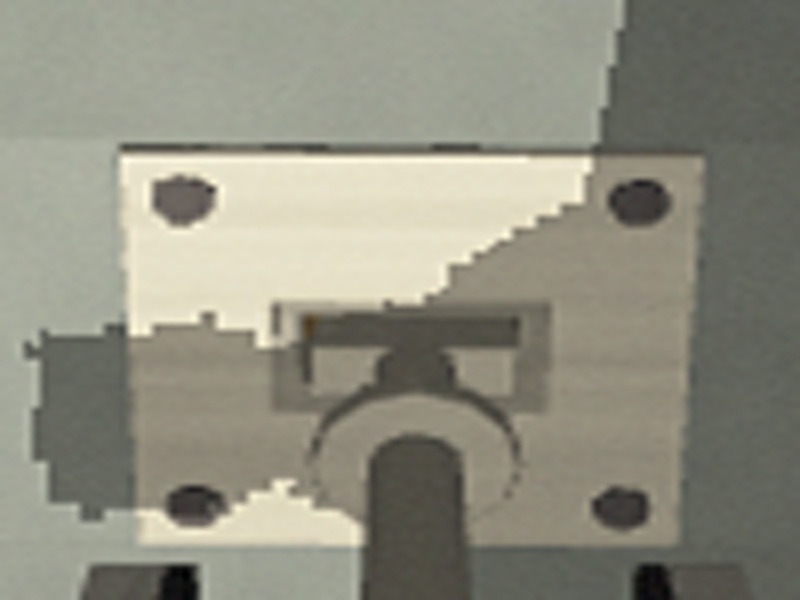

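The bit is inside the slot, centred (bit 307–520 vs bevel 273–550), with no force. Lowering to just above the sprung floor.

```bash
python3 -m crank '[[-1,[0,0,0.035],[0,0,0]],[-1,[0,0,0.035],[0,0,0]],[-1,[0,0,0.035],[0,0,0]],[-1,[0,0,0.02],[0,0,0]],[-1,[0,0,0],[0,0,0]]]'
python3 - <<'E'
from h import *
np.set_printoptions(precision=4,suppress=True)
o=manip.get_obs(); im=snap('wrist','k5.png'); print(o['ft_force'],o['torque'])
x=np.load('inhand.npy'); M=R.from_rotvec(x[3:]).as_matrix(); Rt=R.from_quat(o['ee_rot'])
print('tip w',o['position']+Rt.apply(x[:3]-.1*M[:,2]),'kz w',Rt.apply(M[:,2]))
cv2.imwrite('pics/k5d.png',cv2.resize(im[160:360,180:380],None,fx=4,fy=3,interpolation=cv2.INTER_CUBIC))
E
```

```text
clock: 17.25
position: [0.5931, 0.0283, 0.2185]
ee_rot: [-0.061, 0.998, 0.001, 0.014]
ft_force: [0.8, -0.1, -2.1]
grip_width: 0.347
[ 0.8298 -0.1461 -2.1216] [-0.0006 -0.1086 -0.0086]
tip w [0.5971 0.0291 0.1082] kz w [0.0001 0.0012 1.    ]
```

View pics/k5d.png

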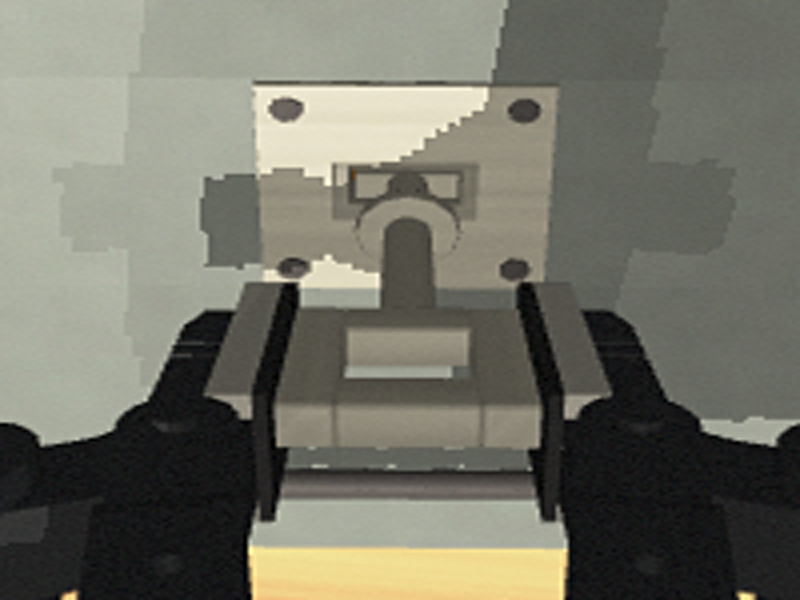

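```bash
python3 -m crank '[[-1,[0,0,0.025],[0,0,0]],[-1,[0,0,0],[0,0,0]],[-0.1,[0,0,0],[0,0,0]],[0,[0,0,0],[0,0,0]],[0,[0,0,0],[0,0,0]]]' 40
python3 - <<'E'
from h import *
np.set_printoptions(precision=4,suppress=True)
o=manip.get_obs(); im=snap('wrist','m1.png'); b=snap('side','m1s.png');print(o['ft_force'],o['torque'],o['position'])
A=cv2.resize(im[160:360,180:380],(440,480),interpolation=cv2.INTER_CUBIC)
B=cv2.resize(b[90:210,250:340],(360,480),interpolation=cv2.INTER_CUBIC)
cv2.imwrite('pics/m1c.png',np.hstack([A,B]))
E
```

```text
clock: 17.8
position: [0.5933, 0.0283, 0.217]
ee_rot: [-0.061, 0.998, 0.001, 0.014]
ft_force: [0.4, -0.3, -0.1]
grip_width: 0.499
[ 0.4354 -0.2506 -0.14  ] [-0.0395  0.0529  0.0659] [0.5933 0.0283 0.217 ]
```

View pics/m1c.png

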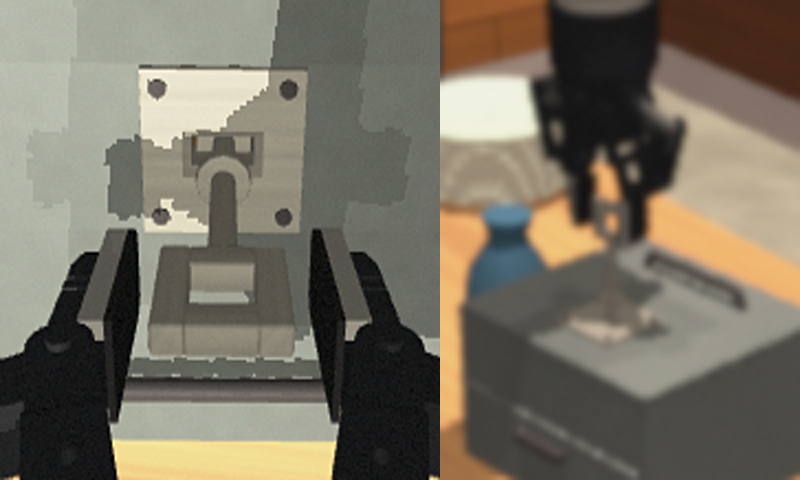

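The key is released and standing in the slot. I'll open wider, back off upward and let it settle, then measure its lean.

```bash
python3 -m crank '[[0.4,[0,0,0],[0,0,0]],[0.4,[0,0,-0.1],[0,0,0]],[0.4,[0,0,-0.3],[0,0,0]],[0.4,[0,0,-0.4],[0,0,0]],[0.4,[0,0,0],[0,0,0]]]' 
python3 -m crank '[[0.4,[0,0,0],[0,0,0]],[0.4,[0,0,0],[0,0,0]],[0.4,[0,0,0],[0,0,0]],[0.4,[0,0,0],[0,0,0]],[0.4,[0,0,0],[0,0,0]]]'
python3 - <<'E'
from h import *
o=manip.get_obs(); np.save('m2.npy',np.r_[o['position'],o['ee_rot']]); im=snap('wrist','m2.png'); b=snap('side','m2s.png')
cv2.imwrite('pics/m2c.png',cv2.resize(im[150:290,200:360],None,fx=5,fy=4.2,interpolation=cv2.INTER_CUBIC))
cv2.imwrite('pics/m2s_c.png',cv2.resize(b[90:210,240:360],None,fx=5,fy=5,interpolation=cv2.INTER_CUBIC))
E
```

```text
clock: 18.4
position: [0.5931, 0.0279, 0.2859]
ee_rot: [-0.06, 0.998, 0.001, 0.018]
ft_force: [-0.2, -0.6, 0.1]
grip_width: 0.704
clock: 18.9
position: [0.5912, 0.0281, 0.2803]
ee_rot: [-0.061, 0.998, 0.001, 0.014]
ft_force: [-0.2, 0.3, 0.8]
grip_width: 0.699
```

View pics/m2c.png

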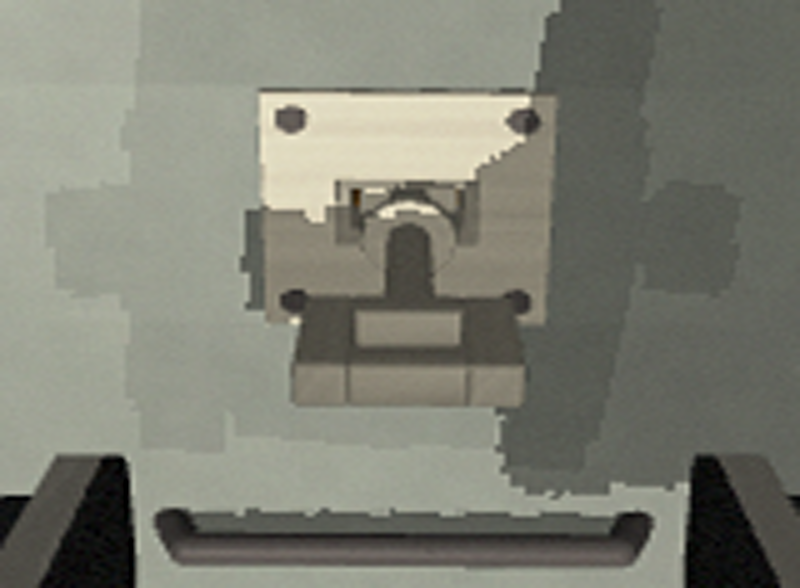

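View pics/m2s_c.png

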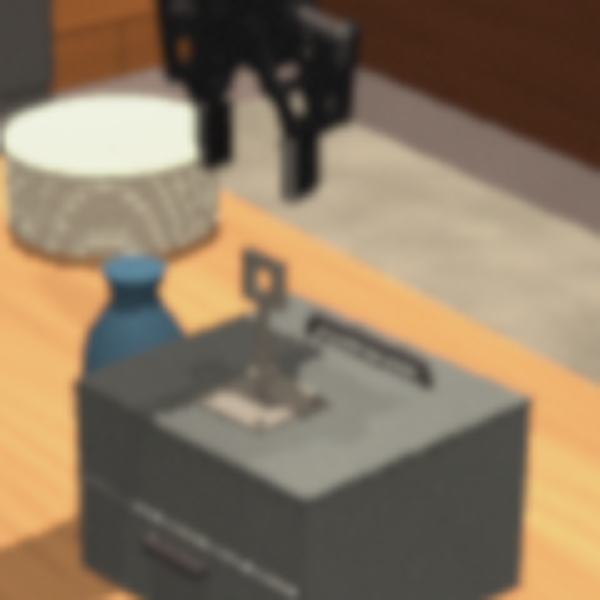

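The key stands by itself in the slot with its collar above the plate. I'll fit its lean for the second grasp.

Run:
```python
from kh import *
np.set_printoptions(precision=4,suppress=True)
g=lambda a:(200+a[0]/5,150+a[1]/4.2)
pts=[((4,16,15),(294,363)),((4,-16,15),(524,363)),((-4,16,15),(291,405)),((-4,-16,15),(524,405)),((4,16,-15),(305,299)),((4,-16,-15),(518,299)),((4,8,-7),(357,310)),((4,-8,-7),(461,310)),((4,8,7),(355,346)),((4,-8,7),(463,347)),((0,0,-55),(410,237))]
x,r=fit_in_hand([(q,g(u)) for q,u in pts])
print(r.T)
v=np.load('m2.npy'); Rt=R.from_quat(v[3:]); M=R.from_rotvec(x[3:]).as_matrix()
bow=v[:3]+Rt.apply(x[:3]); Mw=Rt.as_matrix()@M; print('bow',bow,'tip',bow-.1*Mw[:,2]);print(Mw)
T=np.column_stack([Mw[:,0],-Mw[:,1],-Mw[:,2]]); np.save('key2.npy',np.r_[bow,R.from_matrix(T).as_quat()])
o=manip.get_obs(); print(o['position'])
goal(bow+.003*Mw[:,2],T,o)
goal(bow+.003*Mw[:,2],toolR(96.5),o)
```

```text
[[-0.3029  0.1279  0.6103 -0.1971  0.5476 -1.3256 -0.0697  0.1834 -0.426
   0.3535  0.1009]
 [ 0.2059  0.3359  0.5524  0.6893 -1.2509 -1.1493  0.1946  0.2486 -0.6087
  -0.7862  0.8795]]
bow [0.5963 0.0296 0.2033] tip [0.5959 0.0303 0.1033]
[[-0.9926  0.1216  0.0037]
 [-0.1216 -0.9926 -0.0064]
 [ 0.0029 -0.0068  1.    ]]
[0.5913 0.0281 0.2806]
shift units [-0.039  0.011  0.93 ] norm mm 74.4 | turn units [-0.009  0.039 -0.001] deg 1.81 | shift in goal axes [-0.067  0.005  0.928]
shift units [-0.039  0.011  0.93 ] norm mm 74.4 | turn units [-0.     0.036  0.01 ] deg 1.66 | shift in goal axes [-0.064  0.012  0.928]
```

```bash
python3 -m crank '[[0.4,[0,0,0],[-0.009,0.039,0]],[0.4,[-0.067,0.005,0],[0,0,0]],[0.4,[0,0,0.2],[0,0,0]],[0.3,[0,0,0.2],[0,0,0]],[0.2,[0,0,0.2],[0,0,0]]]' 
python3 -m crank '[[0.1,[0,0,0.2],[0,0,0]],[0,[0,0,0.16],[0,0,0]],[0,[0,0,0],[0,0,0]],[0,[0,0,0],[0,0,0]],[0,[0,0,0],[0,0,0]]]'
python3 - <<'E'
from h import *
o=manip.get_obs(); im=snap('wrist','n1.png');print(o['position'],o['joint_pos'].round(2))
cv2.imwrite('pics/n1c.png',cv2.resize(im[150:350,180:380],None,fx=4,fy=3,interpolation=cv2.INTER_CUBIC))
E
```

```text
clock: 19.5
position: [0.5969, 0.0295, 0.2321]
ee_rot: [-0.061, 0.998, 0.003, -0.001]
ft_force: [0.2, 0.2, 0.3]
grip_width: 0.599
clock: 20.0
position: [0.5969, 0.0297, 0.2049]
ee_rot: [-0.061, 0.998, 0.003, -0.001]
ft_force: [1.0, 0.1, 0.6]
grip_width: 0.498
[0.59692771 0.02965979 0.20494094] [-0.44  0.31  0.39  1.62 -0.13  1.24  1.67]
```

View pics/n1c.png

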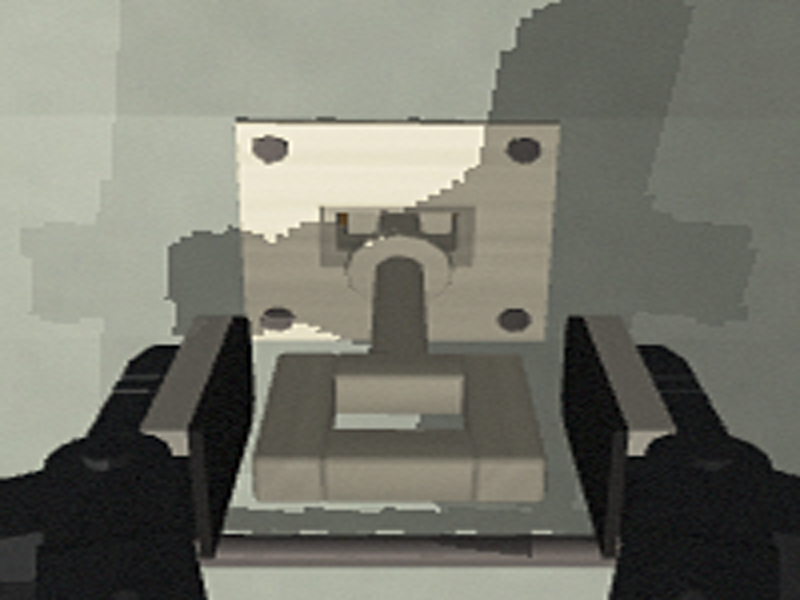

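Bow is centred between the open jaws with its top face at x≈0. Gripping firmly now.

```bash
python3 -m crank '[[-0.2,[0,-0.006,0],[0,0,0]],[-1,[0,0,0],[0,0,0]],[-1,[0,0,0],[0,0,0]],[-1,[0,0,0],[0,0,0]],[-1,[0,0,0],[0,0,0]]]' 120
python3 -m crank '[[-1,[0,0,0],[0,0,0]],[-1,[0,0,0],[0,0,0]],[-1,[0,0,0.03],[0,0,0]],[-1,[0,0,0.03],[0,0,0]],[-1,[0,0,0],[0,0,0]]]' 120
python3 - <<'E'
from h import *
o=manip.get_obs(); im=snap('wrist','n2.png');print(o['position'],o['ft_force'],o['torque'])
cv2.imwrite('pics/n2c.png',cv2.resize(im[150:350,180:380],None,fx=4,fy=3,interpolation=cv2.INTER_CUBIC))
E
```

```text
clock: 20.55
position: [0.5966, 0.0291, 0.2041]
ee_rot: [-0.061, 0.998, 0.003, -0.001]
ft_force: [0.5, -0.3, 1.2]
grip_width: 0.351
clock: 21.05
position: [0.5964, 0.0291, 0.1989]
ee_rot: [-0.061, 0.998, 0.003, -0.001]
ft_force: [1.2, -1.3, 2.4]
grip_width: 0.351
[0.59644389 0.0291195  0.19888181] [ 1.20069301 -1.29915564  2.3619594 ] [-0.24144764 -0.42379471  0.0049601 ]
```

View pics/n2c.png

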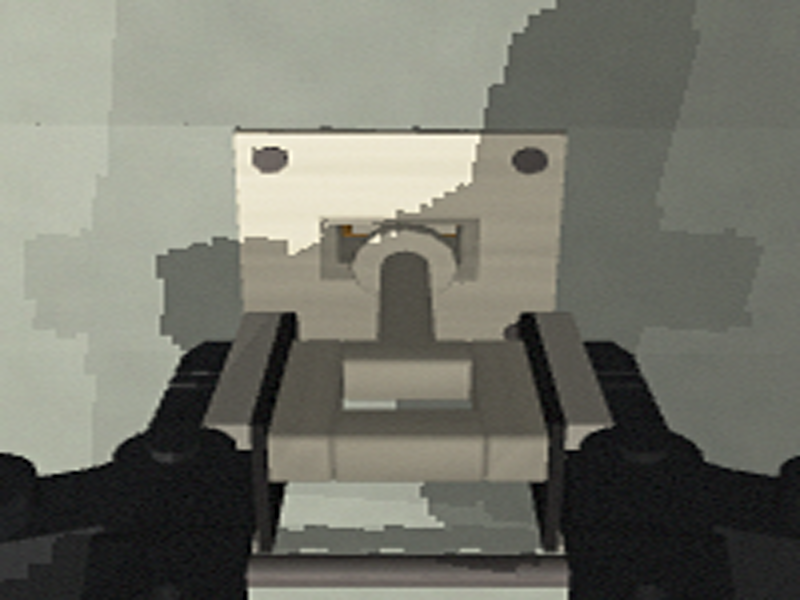

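```bash
python3 -m crank '[[-1,[0,0,0.015],[0,0,0]],[-1,[0,0,0.015],[0,0,0]],[-1,[0,0,0.015],[0,0,0]],[-1,[0,0,0],[0,0,0]],[-1,[0,0,0],[0,0,0]]]' 120
python3 -m crank '[[-1,[0,0,0.015],[0,0,0]],[-1,[0,0,0.015],[0,0,0]],[-1,[0,0,0],[0,0,0]],[-1,[0,0,0],[0,0,0]],[-1,[0,0,0],[0,0,0]]]' 120
python3 - <<'E'
from h import *
o=manip.get_obs(); im=snap('wrist','n3.png');print(o['position'],o['ft_force'],o['torque'])
cv2.imwrite('pics/n3c.png',cv2.resize(im[150:350,180:380],None,fx=4,fy=3,interpolation=cv2.INTER_CUBIC))
E
```

```text
clock: 21.6
position: [0.5965, 0.0292, 0.1957]
ee_rot: [-0.061, 0.998, 0.003, -0.001]
ft_force: [0.9, -0.8, 3.2]
grip_width: 0.351
clock: 22.1
position: [0.5965, 0.0292, 0.1933]
ee_rot: [-0.061, 0.998, 0.003, -0.001]
ft_force: [1.2, -2.3, 4.3]
grip_width: 0.35
[0.59645858 0.02921089 0.19327551] [ 1.15798232 -2.3029916   4.27186125] [-0.45545177 -0.3567827   0.01815616]
```

View pics/n3c.png

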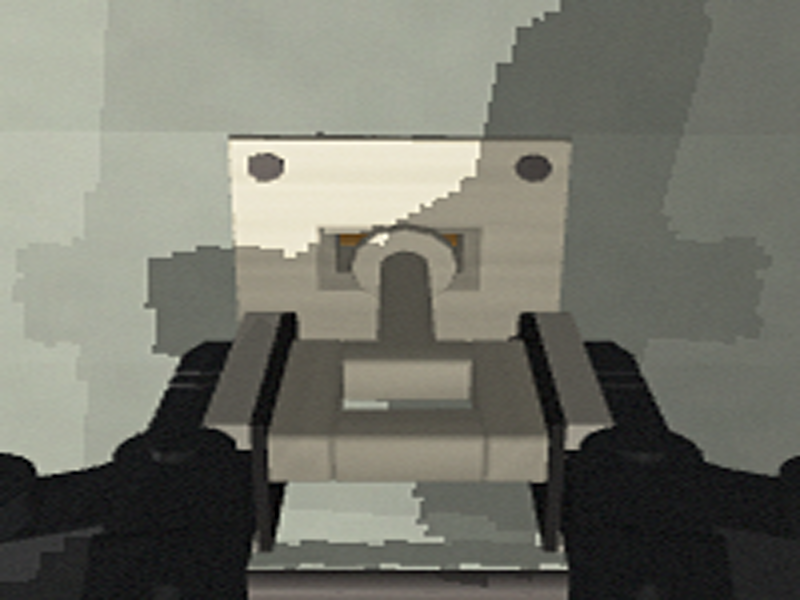

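```bash
python3 -m crank '[[-1,[0,-0.008,0.015],[0,0,0]],[-1,[0,0,0.015],[0,0,0]],[-1,[0,0,0.015],[0,0,0]],[-1,[0,0,0],[0,0,0]],[-1,[0,0,0],[0,0,0]]]' 120
python3 -m crank '[[-1,[0,0,0.015],[0,0,0]],[-1,[0,0,0.015],[0,0,0]],[-1,[0,0,0],[0,0,0]],[-1,[0,0,0],[0,0,0]],[-1,[0,0,0],[0,0,0]]]' 120
python3 - <<'E'
from h import *
o=manip.get_obs(); im=snap('wrist','n4.png');print(o['position'],o['ft_force'],o['torque'])
cv2.imwrite('pics/n4c.png',cv2.resize(im[150:350,180:380],None,fx=4,fy=3,interpolation=cv2.INTER_CUBIC))
E
```

```text
clock: 22.65
position: [0.5969, 0.0291, 0.191]
ee_rot: [-0.061, 0.998, 0.004, -0.001]
ft_force: [-2.0, -0.5, 14.8]
grip_width: 0.355
clock: 23.15
position: [0.5974, 0.0291, 0.1907]
ee_rot: [-0.061, 0.998, 0.004, 0.0]
ft_force: [-7.2, -0.8, 30.3]
grip_width: 0.357
[0.5974086  0.02907759 0.19073925] [-7.17603029 -0.84375199 30.25946076] [-0.1246211   1.91787991 -0.02835391]
```

View pics/n4c.png

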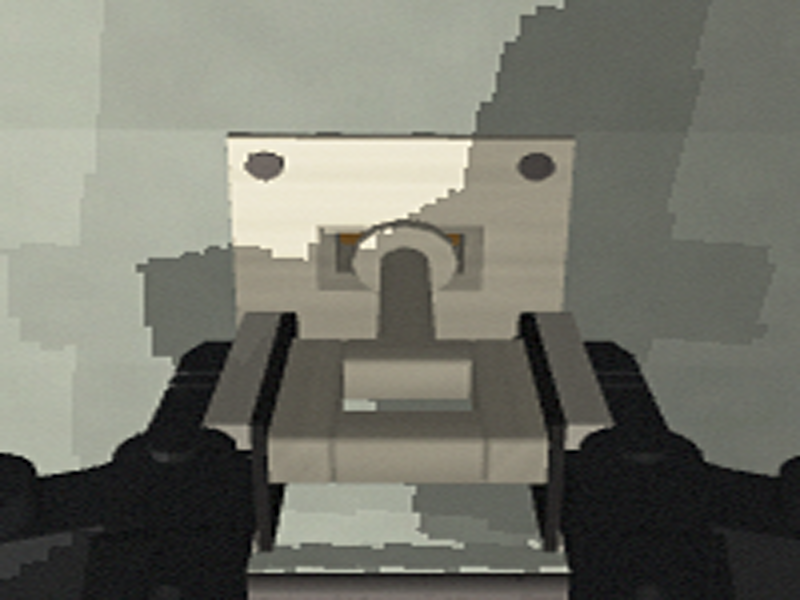

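Contact: force jumps from about 4 N to 30 N at TCP z 0.1907, after about 14 mm of travel, which matches the collar meeting the plate. I'll confirm in an enlarged crop before turning.

Run:
```python
from h import *
im=cv2.imread('pics/n4.png'); b=snap('side','n4s.png')
A=cv2.resize(im[190:270,230:330],(500,400),interpolation=cv2.INTER_CUBIC)
B=cv2.resize(b[120:200,260:320],(300,400),interpolation=cv2.INTER_CUBIC)
cv2.imwrite('pics/n4z.png',np.hstack([A,B]))
o=manip.get_obs();print(o['position'],o['ft_force'],o['torque'],o['joint_pos'].round(2))
```

```text
[0.59742302 0.02908809 0.19076532] [-8.25504726 -1.22395868 30.10763038] [-0.12571136  2.02758188  0.07634015] [-0.44  0.32  0.39  1.64 -0.14  1.21  1.67]
```

View pics/n4z.png

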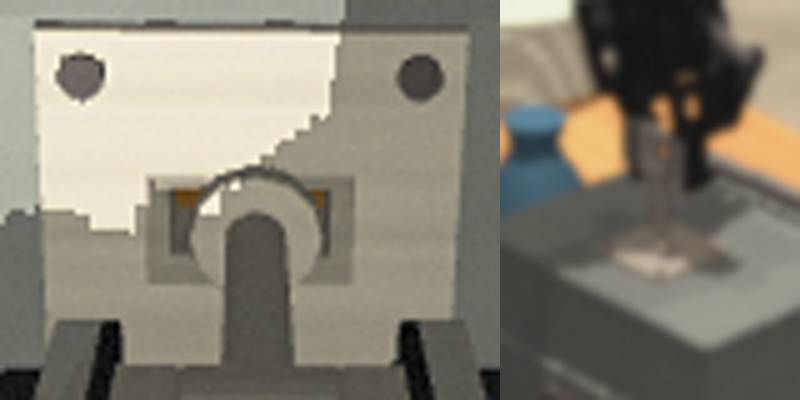

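The collar's apparent size (26.4 px) gives a depth of about 0.198 m, the same as the plate, so the key is home. I'll ease the press slightly and begin the clockwise turn, watching the forces.

```bash
python3 -m crank '[[-1,[0.01,0,-0.012],[0,0,0]],[-1,[0,0,0],[0,0,0.1]],[-1,[0,0,0],[0,0,0.1]],[-1,[0,0,0],[0,0,0]],[-1,[0,0,0],[0,0,0]]]' 120
python3 - <<'E'
from h import *
o=manip.get_obs();print(o['position'],o['ft_force'],o['torque'],o['joint_pos'].round(2))
E
```

```text
clock: 23.75
position: [0.5971, 0.0286, 0.1909]
ee_rot: [0.018, 1.0, 0.004, 0.0]
ft_force: [-0.6, -0.8, 20.8]
grip_width: 0.354
[0.59709287 0.02860886 0.19085109] [-0.61979792 -0.77202347 20.75315548] [-0.35822775  0.52804136 -0.02762202] [-0.46  0.32  0.41  1.64 -0.14  1.21  1.52]
```

```bash
python3 -m crank '[[-1,[0,0,0],[0,0,0.15]],[-1,[0,0,0],[0,0,0.15]],[-1,[0,0,0],[0,0,0.15]],[-1,[0,0,0],[0,0,0]],[-1,[0,0,0],[0,0,0]]]' 120
python3 - <<'E'
from h import *
o=manip.get_obs();im=snap('wrist','q1.png');print(o['position'],o['ft_force'],o['torque'],o['joint_pos'].round(2))
cv2.imwrite('pics/q1c.png',cv2.resize(im[150:350,180:380],None,fx=4,fy=3,interpolation=cv2.INTER_CUBIC))
E
```

```text
clock: 24.25
position: [0.5973, 0.028, 0.1908]
ee_rot: [0.194, 0.981, 0.003, 0.0]
ft_force: [0.2, -2.7, 21.2]
grip_width: 0.349
[0.59725586 0.02796348 0.19084993] [ 0.22858366 -2.67139063 21.21712687] [-0.83516865  0.23042637 -0.00340359] [-0.5   0.33  0.47  1.64 -0.16  1.21  1.19]
```

View pics/q1c.png

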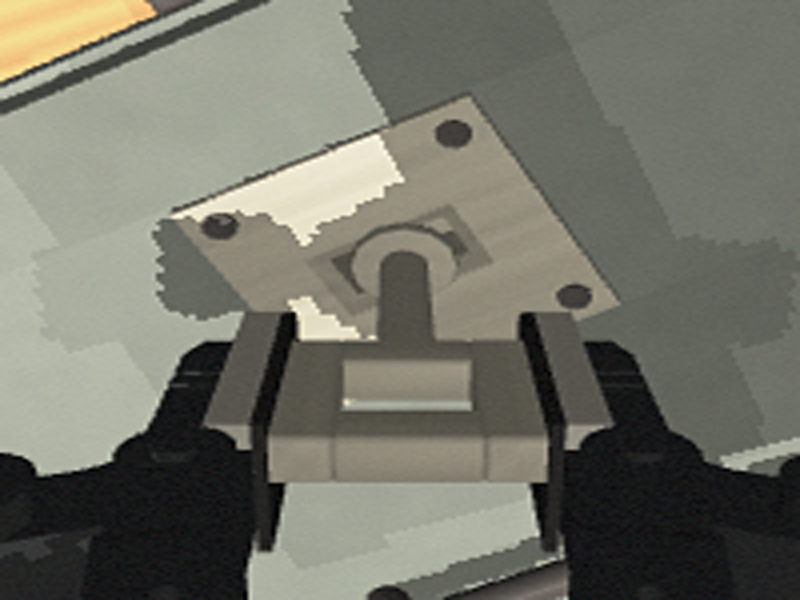

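The key has turned about 29° along with the hand with no slip, so it really is home under the plate. Continuing the turn.

```bash
python3 -m crank '[[-1,[0,0,0],[0,0,0.16]],[-1,[0,0,0],[0,0,0.16]],[-1,[0,0,0],[0,0,0.16]],[-1,[0,0,0],[0,0,0.16]],[-1,[0,0,0],[0,0,0]]]' 120
python3 - <<'E'
from h import *
o=manip.get_obs();print(o['position'],o['ft_force'],o['torque'],o['joint_pos'].round(2))
E
python3 -m crank '[[-1,[0,0,0],[0,0,0.16]],[-1,[0,0,0],[0,0,0.16]],[-1,[0,0,0],[0,0,0.16]],[-1,[0,0,0],[0,0,0.16]],[-1,[0,0,0],[0,0,0]]]' 120
python3 - <<'E'
from h import *
o=manip.get_obs();im=snap('wrist','q2.png');b=snap('side','q2s.png');print(o['position'],o['ft_force'],o['torque'],o['joint_pos'].round(2))
A=cv2.resize(im[150:350,180:380],(440,480),interpolation=cv2.INTER_CUBIC)
B=cv2.resize(b[110:230,250:340],(360,480),interpolation=cv2.INTER_CUBIC)
cv2.imwrite('pics/q2c.png',np.hstack([A,B]))
E
```

```text
clock: 24.8
position: [0.597, 0.0274, 0.1908]
ee_rot: [0.434, 0.901, 0.003, -0.001]
ft_force: [-2.3, -4.0, 22.4]
grip_width: 0.351
[0.59704366 0.02739318 0.19080786] [-2.30807135 -4.0494147  22.43304426] [-1.22686043  0.62421366  0.05218368] [-0.56  0.34  0.55  1.65 -0.19  1.21  0.7 ]
clock: 25.3
position: [0.5968, 0.0271, 0.1908]
ee_rot: [0.644, 0.765, 0.002, -0.002]
ft_force: [-4.1, -4.2, 25.2]
grip_width: 0.348
[0.59677934 0.02705385 0.19077641] [-4.12632622 -4.18123491 25.17223066] [-1.36744545  1.00429559  0.02613834] [-0.63  0.35  0.63  1.65 -0.23  1.21  0.23]
```

View pics/q2c.png

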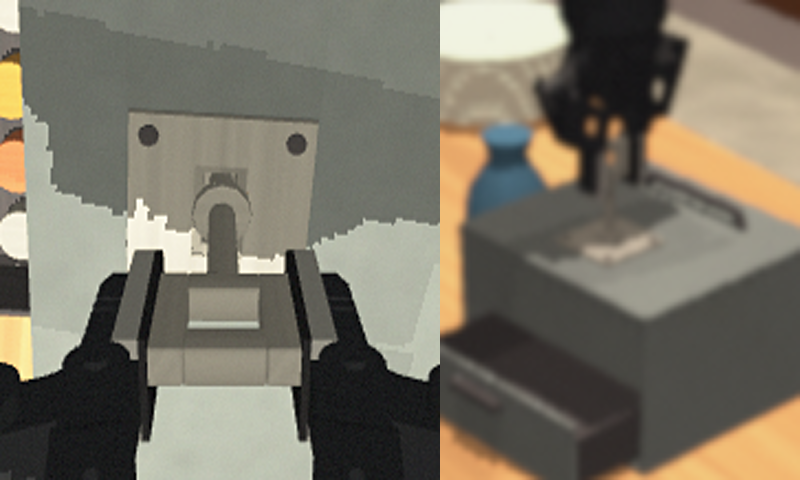

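The drawer has sprung open (side view, lower left) with about 87° turned. I'll finish the quarter turn, then release and retreat upward.

```bash
python3 -m crank '[[-1,[0,0,0],[0,0,0.09]],[-1,[0,0,-0.015],[0,0,0]],[-1,[0,0,0],[0,0,0]],[-0.1,[0,0,0],[0,0,0]],[0,[0,0,0],[0,0,0]]]' 60
python3 -m crank '[[0.3,[0,0,0],[0,0,0]],[0.4,[0,0,0],[0,0,0]],[0.4,[0,0,-0.1],[0,0,0]],[0.4,[0,0,-0.4],[0,0,0]],[0.4,[0,0,-0.5],[0,0,0]]]' 60
python3 -m crank '[[0.4,[0,0,-0.5],[0,0,0]],[0.4,[0,0,-0.3],[0,0,0]],[0.4,[0,0,0],[0,0,0]],[0.4,[0,0,0],[0,0,0]],[0.4,[0,0,0],[0,0,0]]]' 60
python3 - <<'E'
from h import *
o=manip.get_obs();im=snap('wrist','r1.png');b=snap('side','r1s.png');s=snap('scene','r1t.png');print(o['position'],o['ft_force'])
B=cv2.resize(b[90:250,200:380],(450,400),interpolation=cv2.INTER_CUBIC)
A=cv2.resize(im[60:260,200:380],(350,400),interpolation=cv2.INTER_CUBIC)
cv2.imwrite('pics/r1c.png',np.hstack([A,B]))
E
```

```text
clock: 25.9
position: [0.595, 0.029, 0.1885]
ee_rot: [0.669, 0.744, 0.001, -0.004]
ft_force: [0.5, -0.4, -0.7]
grip_width: 0.497
clock: 26.4
position: [0.595, 0.0281, 0.2694]
ee_rot: [0.669, 0.743, 0.0, -0.004]
ft_force: [0.6, 0.4, -0.4]
grip_width: 0.702
clock: 26.9
position: [0.5957, 0.0277, 0.3324]
ee_rot: [0.669, 0.743, 0.001, -0.004]
ft_force: [0.1, -0.2, -0.2]
grip_width: 0.702
[0.59570343 0.02774305 0.33236153] [ 0.09756873 -0.22531573 -0.16230585]
```

View pics/r1c.png

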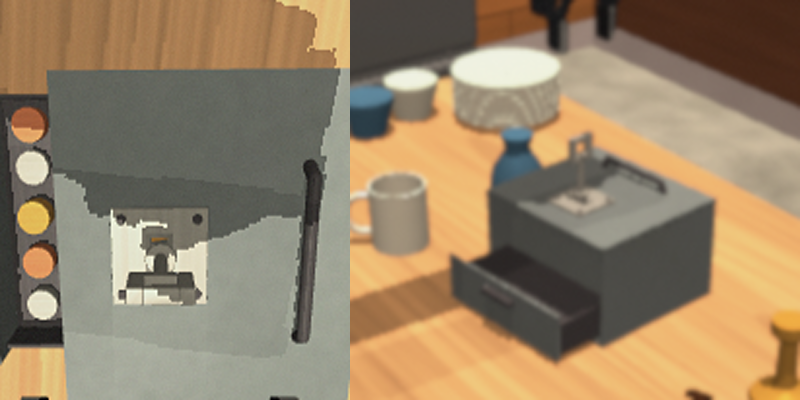

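View pics/r1t.png

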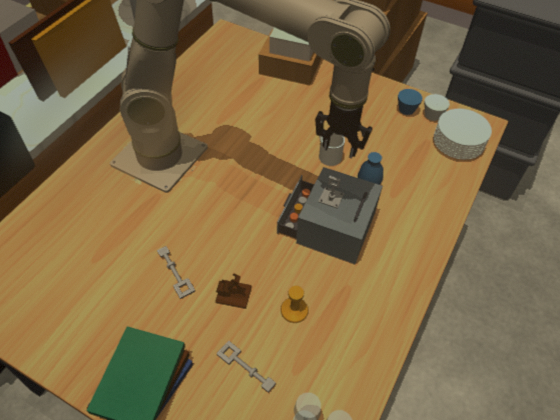

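The key stands in the lock turned a quarter turn, with its bow across the slot. The drawer is out, the gripper is clear at z 0.33 m, and the mug (332,148), vase (371,170) and candlestick (294,303) are where they were. Handing in.

Run:
```python
from workcell import manip
print(manip.hand_in())
```

```text
the job is handed in; nothing more can be done
None
```

The job is handed in at about 27 s of the 64 s allowed. The key stands turned in the lock and the drawer is out.

- **Picking up the key:** My first grasp at 60 N slipped on lifting and left the key askew in the easel. I found it again in the pictures and took it by the bow at 120 N.
- **Starting it in the lock:** I put it bit-down in the keyhole and let go. With the gripper backed off it stood by itself for over half a second, almost upright.
- **Pressing and turning:** I took it by the bow again and pressed it down about 14 mm. The force then jumped to about 30 N, which I took as the collar meeting the plate. I turned it about 90° clockwise and let go.

**Last checks:**
- In the final pictures the key stands turned in the lock and the drawer is out.
- The mug, vase and candlestick look unmoved.
- The gripper was clear and the wrist force was near zero.

**Disagreements:** The wrist camera's height readings for the bow in the hand came out several millimetres off from the arm's own position. I judged the key home by the force jump, the travel and the collar's apparent size. The key then turned freely, which it can only do when home. The two fixed cameras also differed by about 5 mm on the keyhole, so I used the wrist camera for that.

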